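# Put the metalsmith's forming tools and polished bar away

## Task

Put away the five pieces left on the metalsmith's bench. Lay the ball-ended punch in the tray that already holds a punch, and set the round die, hollow up, flat in the tray that already holds a die. On the rack, lay the two wooden sticks across the polished bars, one over each black mark, then lay the loose polished bar centred on the two sticks, lengthwise like the bars below, so that it rests clear of them.

Things in the scene. Friction and masses are not known exactly. Their poses are not given: they have to be found in the camera images.
- punch: Loose steel doming punch lying on the bench, 110 mm long, 0.3 kg: hexagonal shank 22 mm across flats from x = -55 to +20 mm, a 12 mm thick neck, and a 22 mm ball at the +x end. Origin on its axis at mid-length (11 mm above what it lies on), x along it towards the ball; centre of mass at about x = -7 mm. It lies on a flat of the hexagon.
- die: Loose steel doming die standing on the bench: a round block 44 mm in diameter and 26 mm high, 0.27 kg, with a dark round hollow in its top (drawn only; solid to touch). Origin at the centre of its underside, z axis up out of the hollow.
- bar: Loose bright polished flat metal bar, 150 x 40 x 10 mm, 0.46 kg, lying flat on the bench. Origin at its centre (5 mm above what it lies on), x along its length, y across the 40 mm width.
- stick_1: Spacer stick of pale wood, 110 x 15 x 15 mm, one of two alike (either may go on either mark). Origin at its centre (7.5 mm above what it lies on), x axis along its length.
- stick_2: Spacer stick of pale wood, 110 x 15 x 15 mm, one of two alike (either may go on either mark). Origin at its centre (7.5 mm above what it lies on), x axis along its length.
- tray_a: Punch tray: green open metal tray, fixed, 160 (x) x 130 (y) x 25 mm high, walls and floor 5 mm. Like the other tray but for what it holds: a punch like the loose one, fixed, lying along x at y = +42 mm. The floor is free from y = -60 to +29 mm: the loose punch fits there lying along x, best at x = 0, y = -15 mm. Origin at the centre of its underside, z up.
- tray_b: Die tray: green open metal tray, fixed, 160 (x) x 130 (y) x 25 mm high, walls and floor 5 mm. Like the other tray but for what it holds: a die like the loose one, fixed, centred at x = 0, y = +34 mm. The floor is free from y = -60 to +12 mm: best place for the loose die x = 0, y = -26 mm. Origin at the centre of its underside, z up.
- rack: Fixed plywood board 170 (x) x 120 (y) x 12 mm with two polished bars 150 x 40 x 10 mm fixed on it along x at y = +25 and -25 mm, tops 22 mm above the bench. Black marks (10 mm wide) on the board along y at x = +45 and -45 mm show at its edges and in the gap: a stick over each, centred on y = 0, then the loose bar on them along x, centred at x = y = 0. Origin: centre of underside, z up.

How it is judged:
At the end, for the whole second after the job is handed in: All released and at rest: punch flat on the punch tray's floor (centre within 30 mm of the middle lengthwise), die flat, hollow up, on the die tray's floor; a stick over each mark (15 mm, 0.2 rad), the bar flat on both, centred (15 mm) and along the rack (0.15 rad) (x of punch in the frame of tray_a between -0.03 and 0.03 m and y of punch in the frame of tray_a between -0.055 and 0.035 m and z of punch in the frame of tray_a between 0.011 and 0.021 m and angle between punch's own x axis and vertical between 1.42 and 1.72 rad and linear speed of each of punch, die, bar, stick_1, stick_2 below 0.02 m/s and angular speed of each of punch, die, bar, stick_1, stick_2 below 0.2 rad/s and x of die in the frame of tray_b between -0.05 and 0.05 m and y of die in the frame of tray_b between -0.05 and 0.05 m and z of die in the frame of tray_b between 0.001 and 0.009 m and angle between die's own z axis and vertical below 0.15 rad and x of bar in the frame of rack between -0.015 and 0.015 m and y of bar in the frame of rack between -0.015 and 0.015 m and z of bar in the frame of rack between 0.038 and 0.046 m and angle between the x axis of bar and the x axis of rack, either way round below 0.15 rad and angle between the z axis of bar and the z axis of rack, either way round below 0.06 rad and ((x of stick_1 in the frame of rack between 0.03 and 0.06 m and y of stick_1 in the frame of rack between -0.015 and 0.015 m and z of stick_1 in the frame of rack between 0.0255 and 0.0335 m and angle between the x axis of each of stick_1, stick_2 and the y axis of rack, either way round below 0.2 rad and x of stick_2 in the frame of rack between -0.06 and -0.03 m and y of stick_2 in the frame of rack between -0.015 and 0.015 m and z of stick_2 in the frame of rack between 0.0255 and 0.0335 m) or (x of stick_2 in the frame of rack between 0.03 and 0.06 m and y of stick_2 in the frame of rack between -0.015 and 0.015 m and z of stick_2 in the frame of rack between 0.0255 and 0.0335 m and angle between the x axis of each of stick_2, stick_1 and the y axis of rack, either way round below 0.2 rad and x of stick_1 in the frame of rack between -0.06 and -0.03 m and y of stick_1 in the frame of rack between -0.015 and 0.015 m and z of stick_1 in the frame of rack between 0.0255 and 0.0335 m))); the robot touches nothing.
It also fails if it takes over 122 s, if anything falls off the work surface, if the arm or the gripper's body presses on something with over 40 N, if the wrist force passes 120 N, or if a joint passes its speed limit or range.

## Robot

A 6-joint arm with a two-finger parallel gripper is mounted at the origin on the work surface. World frame = base frame: x ahead of the robot, y to its left, z up, the work surface at z = 0. Lengths are in m, angles in rad, forces in N, time in s.
With the tool pointing down it reaches from about 0.35 to 0.975 m from the base axis. Payload 4.9 kg.
Tool frame: the origin (TCP) lies between the finger pads; the fingertips stand 22 mm ahead of it and the grasp point (between the pads) lies 3 mm ahead of it; z points along the fingers, y is the line along which they close (so a half turn about z gives the same grasp; the last joint's range is limited). The gripper opens to 85 mm and grips with 20 to 120 N. Pads are 22 mm wide; open, the fingers measure 114 mm over their backs; the gripper's body (76 mm by 85 mm) begins 54 mm behind the grasp point. The pads swing forward as they close: fully open they stand 13 mm farther back than shut.
Start: joints at [1.115, 0.053, 1.613, -0, 1.476, -0.119], TCP at [0.207, 0.59, 0.253] pointing down, gripper open.
Joint ranges: [-3.01, 3.01], [-1.01, 2.22], [0.06, 2.58], [-1.02, 4.17], [0.09, 2.62], [-3.14, 3.14]. Speed limits (rad/s): [2.57, 2.57, 3.14, 3.14, 3.14, 3.14].

## Interface

Orientations are given as a unit quaternion [w, x, y, z].
In Python, from plant import state, grab_frame, get_calibration, job_done, recognise, regions_of gives the robot as it stands.
- The arm moves only by the tool apply_moves, never from a script. Its argument "targets" is a list of rows, each an object with "translation": the shift along the tool's x, y, z normalised to -1 to 1, where 1 is 100 mm, a list of three; "twist": the turn about the tool's z normalised to -1 to 1, where 1 is 0.1 rad; "hand": the opening, from 0 (shut) to 1 (fully open). A call has 1 to 8 rows; each row shifts and turns the commanded pose from where the row before left it, along the tool's axes as they then stand; what a row does not reach is not made up. A row lasts 1/10 s, in which the tool goes at most 50 mm and 8.59 degrees, less where a joint would pass 70% of its speed; a pose out of reach is approached as far as the arm can. A call with a number of a shift or a turn outside -1 to 1 is refused whole. A call with a gripper value outside its range is refused whole. The fingers move at their own pace and stop on an object; the grip force is fixed at half the most. Time passes only in rows, so rows that do not move let the fingers close. It gives the time, the measured TCP pose, the force, the opening and the grip force at its end, in the units of the state.
- state(): the state, without advancing time (a new reading comes with each control period).
- grab_frame(name): name is "side" or "top"; returns the picture (400x640x3 uint8, red, green, blue); there is no depth.
- get_calibration(name): a dict with "camera_matrix" (3x3 intrinsics, pixels), "pose" (4x4, takes a point from camera to world coordinates). Camera axes: x right, y up, looking along -z (the intrinsics and any distortion apply to the point x, -y, -z); pixel columns grow to the right and rows downward; lengths in m; the calibration is good to about 2 mm. A picture is of the moment at which its call begins. get_calibration takes no time and is no camera call.
- job_done(): hands the job in; it is judged then, once.
Trained networks look in the newest picture that a camera, given by its name, has taken for a name from the list of things; names that differ only in an ending like _2 or _b are one class to them, and where a whole thing is asked for, a point or a joint stands for the part that bears it (a point fixed in the world has none). Each returns a list of dicts, best first, with "score" (0 to 1); they miss things now and then, are a little off and sometimes report something else, mostly with a low value. They report only what shows in the picture. A call takes as long as a camera call.
- recognise(camera, query): "point" ([x, y, z] in m, in world coordinates, good to about 4 mm: the middle of the surface that is visible of it).
- regions_of(camera, query): "pixels" (400x640 bool, what is visible of it).
The state is a dict: "time": time; "joint_pos": joint angles; "joint_vel": joint speeds; "joint_efforts": joint torques, N m; "tool_pos": TCP position; "tool_rot": TCP orientation; "contact_force": force on the tool from outside, world axes, zero at the start; "ft_torque": the same for the moment, N m; "gripper_width": opening from 0.0 (shut) to 1.0 (fully open); "grasp_force": force on a finger pad.
Only numpy, scipy, OpenCV 4.12 (cv2) and the standard library are available. Lean on these libraries where they do the work, as an engineer would, in place of code of your own. Each camera call takes 0.05 s, during which the arm holds its last target. There are 200 camera calls.

## Working session

There is one attempt and no reset: what is moved stays moved. The work goes in short steps, Python scripts to look and compute and a tool call to move; the robot and the scene stay as the last step left them, time stands still between calls to the robot, and variables do not carry over. Pictures are saved under pics/ and viewed, at most 14 in all, crops included, and the job is handed in when it is done.

Besides the shell and the picture viewer there is one more tool, called after "Call:" by a JSON object that holds its "name" and its "arguments", one argument or row to a line. apply_moves: Moves the arm, as the interface text tells. Its arguments: {"type":"object","properties":{"targets":{"type":"array"}},"required":["targets"]}

```bash
ls; mkdir -p pics; python3 - <<'E'
from plant import *
import cv2,numpy as np
print(state())
for c in("top","side"):
    f=grab_frame(c); cv2.imwrite(f"pics/{c}0.png",f[:,:,::-1])
    print(c,get_calibration(c))
    for q in("punch","die","bar","stick_1","tray_a","tray_b","rack"):
        print(q,[(round(r["score"],2),np.round(r["point"],3).tolist()) for r in recognise(c,q)])
E
```

```text
pics
{'time': 0.0, 'joint_pos': array([ 1.11498219e+00,  5.33472336e-02,  1.61432596e+00, -2.25553389e-06,
        1.47600372e+00, -1.19022475e-01]), 'joint_vel': array([-0.00064128, -0.00055723, -0.00191017, -0.00161979,  0.00456274,
       -0.00123619]), 'joint_efforts': array([ 1.44610326e-04, -3.93690634e+01, -3.70167124e+01, -1.29260175e-04,
        7.43972138e-03, -1.11121028e-05]), 'tool_pos': array([0.20628877, 0.58934702, 0.25204985]), 'tool_rot': array([-2.94343842e-04,  1.67600890e-01,  9.85854378e-01, -9.99699270e-04]), 'contact_force': array([ 0.65079647, -0.81429517,  0.85061759]), 'ft_torque': array([-0.01435672,  0.005846  , -0.04894441]), 'grasp_force': 0.0, 'gripper_width': 0.9977263304049551}
top {'camera_matrix': array([[464.51231298,   0.        , 324.03703239],
       [  0.        , 464.51231298, 203.02311288],
       [  0.        ,   0.        ,   1.        ]]), 'pose': array([[ 0.00607753,  0.98777593, -0.15576193,  0.36610304],
       [-0.99993166,  0.00444741, -0.01081182,  0.00272942],
       [-0.00998692,  0.155817  ,  0.98773545,  1.10095113],
       [ 0.
[... 471 characters left out ...]
side {'camera_matrix': array([[409.62542958,   0.        , 315.70814768],
       [  0.        , 409.62542958, 196.17820669],
       [  0.        ,   0.        ,   1.        ]]), 'pose': array([[ 0.83308605,  0.38507273, -0.39709776,  0.19614033],
       [-0.55314239,  0.57856978, -0.59940847, -0.53779781],
       [-0.0010671 ,  0.71901043,  0.69499846,  0.662343  ],
       [ 0.        ,  0.        ,  0.        ,  1.        ]])}
punch [(0.97, [0.451, -0.115, 0.017])]
die [(0.62, [0.439, 0.11, 0.026])]
bar []
stick_1 [(0.82, [0.43, -0.021, 0.014])]
tray_a [(0.76, [0.43, -0.322, 0.003]), (0.59, [0.438, 0.326, 0.006])]
tray_b [(0.76, [0.43, -0.322, 0.003]), (0.59, [0.438, 0.326, 0.006])]
rack []
```

View top.

View pics/top0.png

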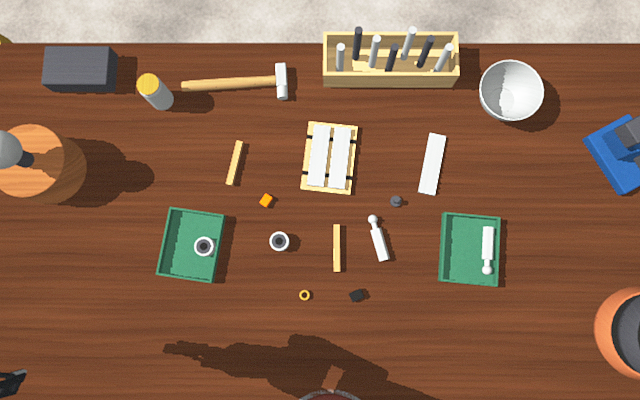

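View pics/side0.png

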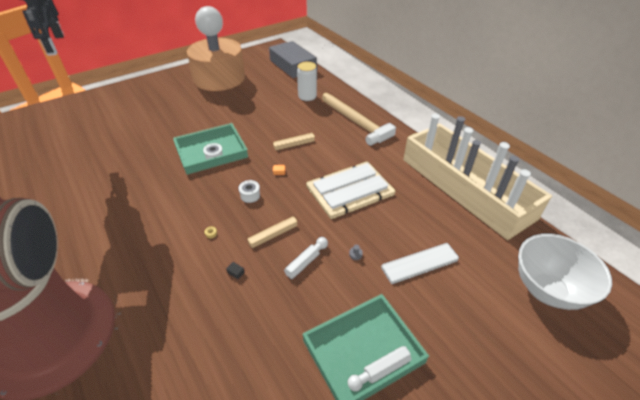

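```bash
cat > h.py <<'E'
from plant import *
import cv2,numpy as np
from scipy.optimize import minimize
S=4
def proj(c,P):
    k=get_calibration(c);K=k["camera_matrix"];T=np.linalg.inv(k["pose"])
    q=P@T[:3,:3].T+T[:3,3]; q=q*[1,-1,-1]; q=q@K.T
    return q[:,:2]/q[:,2:]
def box(x0,x1,y,z0,z1): return np.array([[a,b,c] for a in(x0,x1) for b in(-y,y) for c in(z0,z1)])
def cyl(r,z0,z1,cx=0):
    t=np.linspace(0,2*np.pi,32); return np.vstack([np.c_[cx+r*np.cos(t),r*np.sin(t),0*t+z] for z in(z0,z1)])
def ball(r,cx):
    return np.vstack([[[cx+r*np.cos(e)*np.cos(t),r*np.cos(e)*np.sin(t),r*np.sin(e)] for t in np.linspace(0,6.28,24)] for e in np.linspace(-1.5,1.5,9)])
hexa=np.array([[a,.0127*np.cos(t),.0127*np.sin(t)] for a in(-.055,.02) for t in np.arange(6)*np.pi/3])
# parts, origin height on its support
M={"punch":([hexa,box(.02,.04,.006,-.006,.006),ball(.011,.044)],.011),"die":([cyl(.022,0,.026)],0),
"bar":([box(-.075,.075,.02,-.005,.005)],.005),"stick":([box(-.055,.055,.0075,-.0075,.0075)],.0075),
"tray":([box(-.08,.08,.065,0,.025)],0),"rack":([box(-.085,.085,.06,0,.012)],0)}
def draw(c,name,p,z):
    m=np.zeros((400*S,640*S),np.uint8);co,s=np.cos(p[2]),np.sin(p[2])
    R=np.array([[co,-s,0],[s,co,0],[0,0,1]])
    for part in M[name][0]:
        u=(proj(c,part@R.T+[p[0],p[1],z])+.5)*S-.5
        cv2.fillConvexPoly(m,cv2.convexHull(np.round(u*16).astype(np.int32)),1,shift=4)
    return m>0
def fit(masks,name,p0,zs=0.,yaws=None):
    """masks: {cam:bool}; returns best pose x,y,yaw and IoU"""
    big={c:np.kron(m,np.ones((S,S),bool)) for c,m in masks.items()};z=M[name][1]+zs
    def cost(p):
        v=0
        for c,b in big.items():
            d=draw(c,name,p,z); v-=(d&b).sum()/((d|b).sum()+1)
        return v/len(big)
    best=None
    for y in (yaws if yaws is not None else np.arange(0,2*np.pi if name=="punch" else np.pi,np.pi/6)):
        r=minimize(cost,[p0[0],p0[1],y],method="Nelder-Mead",options=dict(initial_simplex=[[p0[0],p0[1],y],[p0[0]+.01,p0[1],y],[p0[0],p0[1]+.01,y],[p0[0],p0[1],y+.25]],maxiter=70,xatol=3e-4,fatol=1e-4))
        if best is None or r.fun<best.fun: best=r
    return np.round(best.x,4),round(-best.fun,3)
def regs(c,q,near,tol=.07,z=.01):
    """region of q whose centroid is near the given world xy"""
    for r in regions_of(c,q):
        m=r["pixels"]; u=np.argwhere(m).mean(0)[::-1]
        if np.linalg.norm(u-proj(c,np.array([[*near,z]]))[0])<tol*420: return m
E
cat > m.py <<'E'
from h import *
for c in("top","side"): grab_frame(c)
for n,q,p in[("punch","punch",(.452,-.114)),("die","die",(.445,.113)),("bar","bar",(.638,-.245)),("stick","stick_1",(.635,.229)),("stick","stick_1",(.427,-.015)),("tray","tray_a",(.433,-.33)),("tray","tray_b",(.437,.33)),("rack","rack",(.647,.002))]:
    ms={c:m for c in("top","side") if (m:=regs(c,q,p)) is not None}
    for k in [["top"],["side"]]:
        s={c:ms[c] for c in k if c in ms}
        if s: print(n,k,*fit(s,n,p))
E
time python3 m.py
```

```text
Traceback (most recent call last):
  File "m.py", line 7, in <module>
    if s: print(n,k,*fit(s,n,p))
                     ~~~^^^^^^^
  File "h.py", line 36, in fit
    r=minimize(cost,[p0[0],p0[1],y],method="Nelder-Mead",options=dict(initial_simplex=[[p0[0],p0[1],y],[p0[0]+.01,p0[1],y],[p0[0],p0[1]+.01,y],[p0[0],p0[1],y+.25]],maxiter=70,xatol=3e-4,fatol=1e-4))
  File "h.py", line 32, in cost
    d=draw(c,name,p,z); v-=(d&b).sum()/((d|b).sum()+1)
  File "h.py", line 23, in draw
    u=(proj(c,part@R.T+[p[0],p[1],z])+.5)*S-.5
       ~~~~^^^^^^^^^^^^^^^^^^^^^^^^^^
  File "h.py", line 6, in proj
    k=get_calibration(c);K=k["camera_matrix"];T=np.linalg.inv(k["pose"])
ValueError: time passes only in moves, steps and waits

real	0m19.632s
user	0m9.016s
sys	0m7.151s
```

```bash
sed -i 's/^S=4/S=4\nCAL={c:get_calibration(c) for c in("top","side")}/; s/k=get_calibration(c);/k=CAL[c];/' h.py
python3 - <<'E'
s=open('h.py').read()
s=s.replace("d=draw(c,name,p,z); v-=(d&b).sum()/((d|b).sum()+1)","d=draw(c,name,p,z); r=np.count_nonzero(d&b); v-=r/(np.count_nonzero(d)+nb[c]-r+1)")
s=s.replace("z=M[name][1]+zs","z=M[name][1]+zs;nb={c:b.sum() for c,b in big.items()}")
open('h.py','w').write(s)
E
time python3 m.py
```

```text
punch ['top'] [ 0.4577 -0.1125  0.2591] 0.857
punch ['side'] [ 0.4603 -0.1088  6.5567] 0.898
die ['top'] [0.4447 0.1188 2.2257] 0.775
die ['side'] [0.448  0.1216 0.3736] 0.941
bar ['top'] [ 0.6353 -0.2456 -0.2176] 0.948
bar ['side'] [ 0.6372 -0.2424  2.9466] 0.948
stick ['top'] [ 0.6343  0.2314 -0.2066] 0.889
stick ['side'] [0.6366 0.2349 2.9868] 0.839
stick ['top'] [ 0.4301 -0.0157  3.1436] 0.851
stick ['side'] [ 0.435  -0.0124  3.1474] 0.888
tray ['top'] [ 0.4304 -0.3243  3.0558] 0.97
tray ['side'] [ 0.4332 -0.3205 -0.0759] 0.973
tray ['top'] [ 0.4381  0.3243 -0.1423] 0.963
tray ['side'] [ 0.4392  0.3283 -0.142 ] 0.971
rack ['top'] [ 0.6492  0.003  -0.114 ] 0.976
rack ['side'] [0.6522 0.0065 3.0361] 0.953
real	1m57.045s
user	0m37.706s
sys	1m15.841s
```

```bash
cat > plan.py <<'E'
"""plan.py 'x,y,z,yaw,hand[,still]' ... : rows from the present pose; yaw = world yaw of tool y (mod pi)"""
import sys,json,numpy as np
from plant import state
from scipy.spatial.transform import Rotation as Ro
s=state();w,x,y,z=s["tool_rot"];R=Ro.from_quat([x,y,z,w]);p=s["tool_pos"].copy();R=R.as_matrix()
yaw=np.arctan2(R[1,1],R[0,1]);hand=None;rows=[]
print("t",round(s["time"],2),"p",p.round(4),"yaw",round(yaw,3),"q1,q6",s["joint_pos"][[0,5]].round(2),"w",round(s["gripper_width"],3))
for a in sys.argv[1:]:
    v=list(map(float,a.split(",")));t=np.array(v[:3]);dy=(v[3]-yaw+np.pi/2)%np.pi-np.pi/2
    n=max(1,int(np.ceil(np.linalg.norm(t-p)/.048-.05)),int(np.ceil(abs(dy)/.1-.05)));y0=yaw
    for i in range(n):
        A=np.array([[np.sin(yaw),np.cos(yaw),0],[-np.cos(yaw),np.sin(yaw),0],[0,0,-1]])
        d=np.round(A.T@((t-p)/(n-i))*10,2)+0.;p=p+A@d/10
        tw=round(float(np.clip(-(y0+dy*(i+1)/n-yaw)*10,-1,1)),2)+0.;yaw-=tw/10
        rows.append(dict(translation=d.tolist(),twist=tw,hand=v[4]))
    rows+=[dict(translation=[0,0,0],twist=0,hand=v[4])]*int(v[5] if len(v)>5 else 0)
for i in range(0,len(rows),8): print(json.dumps(rows[i:i+8],separators=(',',':')))
E
python3 plan.py .4465,.12,.13,-.142,.8,1
```

```text
t 1.9 p [0.2065 0.5899 0.2533] yaw 1.234 q1,q6 [ 1.12 -0.12] w 1.001
[{"translation":[0.27,-0.26,0.09],"twist":0.98,"hand":0.8},{"translation":[0.3,-0.23,0.09],"twist":0.99,"hand":0.8},{"translation":[0.32,-0.2,0.09],"twist":0.98,"hand":0.8},{"translation":[0.34,-0.17,0.09],"twist":0.98,"hand":0.8},{"translation":[0.35,-0.14,0.09],"twist":0.98,"hand":0.8},{"translation":[0.36,-0.1,0.09],"twist":0.99,"hand":0.8},{"translation":[0.37,-0.06,0.09],"twist":0.98,"hand":0.8},{"translation":[0.38,-0.03,0.09],"twist":0.98,"hand":0.8}]
[{"translation":[0.38,0.01,0.09],"twist":0.99,"hand":0.8},{"translation":[0.37,0.05,0.08],"twist":0.98,"hand":0.8},{"translation":[0.37,0.08,0.09],"twist":0.98,"hand":0.8},{"translation":[0.36,0.12,0.08],"twist":0.98,"hand":0.8},{"translation":[0.34,0.15,0.09],"twist":0.99,"hand":0.8},{"translation":[0.33,0.18,0.08],"twist":0.98,"hand":0.8},{"translation":[0,0,0],"twist":0,"hand":0.8}]
```

```bash
sed -i 's/\[\[np.sin(yaw),np.cos(yaw),0\],\[-np.cos(yaw),np.sin(yaw),0\]/[[-np.sin(yaw),np.cos(yaw),0],[np.cos(yaw),np.sin(yaw),0]/' plan.py; python3 plan.py .4465,.12,.13,-.142,.8,1
```

```text
t 1.9 p [0.2065 0.5899 0.2533] yaw 1.234 q1,q6 [ 1.12 -0.12] w 1.001
[{"translation":[-0.27,-0.26,0.09],"twist":0.98,"hand":0.8},{"translation":[-0.3,-0.23,0.09],"twist":0.99,"hand":0.8},{"translation":[-0.32,-0.2,0.09],"twist":0.98,"hand":0.8},{"translation":[-0.34,-0.17,0.09],"twist":0.98,"hand":0.8},{"translation":[-0.35,-0.14,0.09],"twist":0.98,"hand":0.8},{"translation":[-0.36,-0.1,0.09],"twist":0.99,"hand":0.8},{"translation":[-0.37,-0.06,0.09],"twist":0.98,"hand":0.8},{"translation":[-0.38,-0.03,0.09],"twist":0.98,"hand":0.8}]
[{"translation":[-0.38,0.01,0.09],"twist":0.99,"hand":0.8},{"translation":[-0.37,0.05,0.08],"twist":0.98,"hand":0.8},{"translation":[-0.37,0.08,0.09],"twist":0.98,"hand":0.8},{"translation":[-0.36,0.12,0.08],"twist":0.98,"hand":0.8},{"translation":[-0.34,0.15,0.09],"twist":0.99,"hand":0.8},{"translation":[-0.33,0.18,0.08],"twist":0.98,"hand":0.8},{"translation":[0,0,0],"twist":0,"hand":0.8}]
```

Call:
{"name": "apply_moves", "arguments": {
  "targets": [
    {"translation": [-0.27,-0.26,0.09],"twist": 0.98,"hand": 0.8},
    {"translation": [-0.3,-0.23,0.09],"twist": 0.99,"hand": 0.8},
    {"translation": [-0.32,-0.2,0.09],"twist": 0.98,"hand": 0.8},
    {"translation": [-0.34,-0.17,0.09],"twist": 0.98,"hand": 0.8},
    {"translation": [-0.35,-0.14,0.09],"twist": 0.98,"hand": 0.8},
    {"translation": [-0.36,-0.1,0.09],"twist": 0.99,"hand": 0.8},
    {"translation": [-0.37,-0.06,0.09],"twist": 0.98,"hand": 0.8},
    {"translation": [-0.38,-0.03,0.09],"twist": 0.98,"hand": 0.8}
  ]
}}

```text
time: 2.7
tool_pos: [0.3446, 0.3201, 0.1812]
tool_rot: [0.0, 0.534, 0.846, 0.0]
contact_force: [0.7, -0.4, 0.8]
gripper_width: 0.798
grasp_force: 0.0
```

Call:
{"name": "apply_moves", "arguments": {
  "targets": [
    {"translation": [-0.38,0.01,0.09],"twist": 0.99,"hand": 0.8},
    {"translation": [-0.37,0.05,0.08],"twist": 0.98,"hand": 0.8},
    {"translation": [-0.37,0.08,0.09],"twist": 0.98,"hand": 0.8},
    {"translation": [-0.36,0.12,0.08],"twist": 0.98,"hand": 0.8},
    {"translation": [-0.34,0.15,0.09],"twist": 0.99,"hand": 0.8},
    {"translation": [-0.33,0.18,0.08],"twist": 0.98,"hand": 0.8},
    {"translation": [0,0,0],"twist": 0,"hand": 0.8},
    {"translation": [0,0,0],"twist": 0,"hand": 0.8}
  ]
}}

```text
time: 3.5
tool_pos: [0.4465, 0.1195, 0.1302]
tool_rot: [-0.0, 0.756, 0.655, -0.0]
contact_force: [0.1, -0.1, -0.3]
gripper_width: 0.803
grasp_force: 0.0
```

```bash
python3 plan.py .4465,.12,.04,-.142,.8 .4465,.12,.03,-.142,.8,1
```

```text
t 3.5 p [0.4465 0.1195 0.1302] yaw -0.143 q1,q6 [0.1  0.24] w 0.803
[{"translation":[0.0,0.0,0.45],"twist":-0.01,"hand":0.8},{"translation":[0.0,0.0,0.45],"twist":0.0,"hand":0.8},{"translation":[0.0,0.0,0.1],"twist":0.0,"hand":0.8},{"translation":[0,0,0],"twist":0,"hand":0.8}]
```

Call:
{"name": "apply_moves", "arguments": {
  "targets": [
    {"translation": [0,0,0.45],"twist": 0,"hand": 0.8},
    {"translation": [0,0,0.45],"twist": 0,"hand": 0.8},
    {"translation": [0,0,0.1],"twist": 0,"hand": 0.8},
    {"translation": [0,0,0],"twist": 0,"hand": 0},
    {"translation": [0,0,0],"twist": 0,"hand": 0},
    {"translation": [0,0,0],"twist": 0,"hand": 0},
    {"translation": [0,0,0],"twist": 0,"hand": 0},
    {"translation": [0,0,0],"twist": 0,"hand": 0}
  ]
}}

```text
time: 4.3
tool_pos: [0.4478, 0.1203, 0.0322]
tool_rot: [0.001, 0.755, 0.655, 0.001]
contact_force: [-1.1, 1.6, 4.1]
gripper_width: 0.49
grasp_force: 61.5
```

Call:
{"name": "apply_moves", "arguments": {
  "targets": [
    {"translation": [0,0,0],"twist": 0,"hand": 0},
    {"translation": [0,0,-0.3],"twist": 0,"hand": 0},
    {"translation": [0,0,-0.4],"twist": 0,"hand": 0}
  ]
}}

```text
time: 4.6
tool_pos: [0.4437, 0.1195, 0.0983]
tool_rot: [-0.002, 0.756, 0.655, -0.003]
contact_force: [1.0, 0.6, -3.6]
gripper_width: 0.489
grasp_force: 61.9
```

```bash
python3 plan.py .4424,.352,.1,-.142,0,2 .4424,.352,.036,-.142,0,2
```

```text
t 4.6 p [0.4437 0.1195 0.0983] yaw -0.142 q1,q6 [0.1  0.24] w 0.489
[{"translation":[0.46,-0.07,0.0],"twist":0.0,"hand":0.0},{"translation":[0.46,-0.07,0.0],"twist":0.0,"hand":0.0},{"translation":[0.46,-0.07,-0.01],"twist":0.0,"hand":0.0},{"translation":[0.46,-0.07,0.0],"twist":0.0,"hand":0.0},{"translation":[0.46,-0.06,-0.01],"twist":0.0,"hand":0.0},{"translation":[0,0,0],"twist":0,"hand":0.0},{"translation":[0,0,0],"twist":0,"hand":0.0},{"translation":[0.0,0.0,0.32],"twist":0.0,"hand":0.0}]
[{"translation":[0.0,0.0,0.32],"twist":0.0,"hand":0.0},{"translation":[0,0,0],"twist":0,"hand":0.0},{"translation":[0,0,0],"twist":0,"hand":0.0}]
```

Call:
{"name": "apply_moves", "arguments": {
  "targets": [
    {"translation": [0.46,-0.07,0],"twist": 0,"hand": 0},
    {"translation": [0.46,-0.07,0],"twist": 0,"hand": 0},
    {"translation": [0.46,-0.07,0],"twist": 0,"hand": 0},
    {"translation": [0.46,-0.07,0],"twist": 0,"hand": 0},
    {"translation": [0.46,-0.06,0],"twist": 0,"hand": 0},
    {"translation": [0,0,0],"twist": 0,"hand": 0},
    {"translation": [0,0,0.3],"twist": 0,"hand": 0},
    {"translation": [0,0,0.2],"twist": 0,"hand": 0}
  ]
}}

```text
time: 5.4
tool_pos: [0.4446, 0.3522, 0.0488]
tool_rot: [0.0, 0.755, 0.656, -0.001]
contact_force: [-0.7, -0.0, -3.6]
gripper_width: 0.487
grasp_force: 62.2
```

Call:
{"name": "apply_moves", "arguments": {
  "targets": [
    {"translation": [0,0,0.05],"twist": 0,"hand": 0},
    {"translation": [0,0,0.05],"twist": 0,"hand": 0},
    {"translation": [0,0,0.02],"twist": 0,"hand": 0},
    {"translation": [0,0,0],"twist": 0,"hand": 0}
  ]
}}

```text
time: 5.8
tool_pos: [0.4459, 0.3526, 0.0391]
tool_rot: [0.0, 0.756, 0.655, 0.001]
contact_force: [-0.1, 0.8, -3.1]
gripper_width: 0.485
grasp_force: 62.1
```

Call:
{"name": "apply_moves", "arguments": {
  "targets": [
    {"translation": [0,0,0.02],"twist": 0,"hand": 0},
    {"translation": [0,0,0],"twist": 0,"hand": 0}
  ]
}}

```text
time: 6.0
tool_pos: [0.4461, 0.3528, 0.0373]
tool_rot: [0.0, 0.756, 0.655, 0.001]
contact_force: [1.3, -0.2, -2.3]
gripper_width: 0.488
grasp_force: 62.4
```

```bash
python3 plan.py; python3 - <<'E'
from h import *
for c in("side",):
    f=grab_frame(c); cv2.imwrite(f"pics/{c}1.png",cv2.resize(f[100:220,130:290,::-1],None,fx=4,fy=4))
E
python3 plan.py
```

```text
t 6.0 p [0.4461 0.3528 0.0373] yaw -0.142 q1,q6 [0.54 0.68] w 0.488
t 6.05 p [0.4461 0.3528 0.0373] yaw -0.142 q1,q6 [0.54 0.68] w 0.489
```

View pics/side1.png

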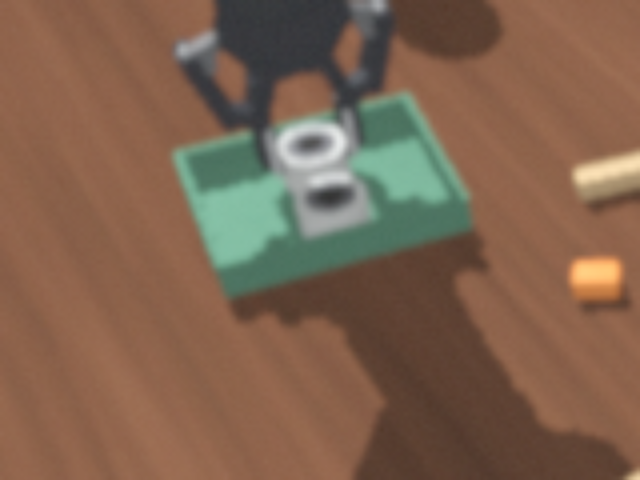

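Call:
{"name": "apply_moves", "arguments": {
  "targets": [
    {"translation": [0,0,0.01],"twist": 0,"hand": 0},
    {"translation": [0,0,0],"twist": 0,"hand": 0.65},
    {"translation": [0,0,0],"twist": 0,"hand": 0.65},
    {"translation": [0,0,0],"twist": 0,"hand": 0.65},
    {"translation": [0,0,-0.2],"twist": 0,"hand": 0.65},
    {"translation": [0,0,-0.4],"twist": 0,"hand": 0.65},
    {"translation": [0,0,-0.2],"twist": 0,"hand": 0.65}
  ]
}}

```text
time: 6.75
tool_pos: [0.4464, 0.3532, 0.1183]
tool_rot: [0.0, 0.755, 0.655, 0.002]
contact_force: [1.1, 0.8, 0.3]
gripper_width: 0.65
grasp_force: 0.0
```

```bash
python3 plan.py .6355,.233,.11,1.39,.5,1 .6355,.233,.025,1.39,.5,1
```

```text
t 6.75 p [0.4464 0.3532 0.1183] yaw -0.142 q1,q6 [0.54 0.68] w 0.65
[{"translation":[-0.06,0.13,0.01],"twist":-0.96,"hand":0.5},{"translation":[-0.07,0.12,0.0],"twist":-0.95,"hand":0.5},{"translation":[-0.08,0.11,0.01],"twist":-0.96,"hand":0.5},{"translation":[-0.09,0.11,0.0],"twist":-0.96,"hand":0.5},{"translation":[-0.1,0.1,0.01],"twist":-0.96,"hand":0.5},{"translation":[-0.11,0.09,0.0],"twist":-0.95,"hand":0.5},{"translation":[-0.12,0.08,0.01],"twist":-0.96,"hand":0.5},{"translation":[-0.12,0.06,0.0],"twist":-0.96,"hand":0.5}]
[{"translation":[-0.13,0.05,0.01],"twist":-0.96,"hand":0.5},{"translation":[-0.13,0.04,0.0],"twist":-0.95,"hand":0.5},{"translation":[-0.14,0.03,0.01],"twist":-0.96,"hand":0.5},{"translation":[-0.14,0.01,0.0],"twist":-0.96,"hand":0.5},{"translation":[-0.14,0.0,0.01],"twist":-0.96,"hand":0.5},{"translation":[-0.14,-0.02,0.0],"twist":-0.95,"hand":0.5},{"translation":[-0.14,-0.03,0.01],"twist":-0.96,"hand":0.5},{"translation":[-0.13,-0.04,0.0],"twist":-0.96,"hand":0.5}]
[{"translation":[0,0,0],"twist":0,"hand":0.5},{"translation":[0.0,0.0,0.43],"twist":0.0,"hand":0.5},{"translation":[0.0,0.0,0.42],"twist":0.0,"hand":0.5},{"translation":[0,0,0],"twist":0,"hand":0.5}]
```

Call:
{"name": "apply_moves", "arguments": {
  "targets": [
    {"translation": [-0.06,0.13,0.01],"twist": -0.96,"hand": 0.5},
    {"translation": [-0.07,0.12,0],"twist": -0.95,"hand": 0.5},
    {"translation": [-0.08,0.11,0.01],"twist": -0.96,"hand": 0.5},
    {"translation": [-0.09,0.11,0],"twist": -0.96,"hand": 0.5},
    {"translation": [-0.1,0.1,0.01],"twist": -0.96,"hand": 0.5},
    {"translation": [-0.11,0.09,0],"twist": -0.95,"hand": 0.5},
    {"translation": [-0.12,0.08,0.01],"twist": -0.96,"hand": 0.5},
    {"translation": [-0.12,0.06,0],"twist": -0.96,"hand": 0.5}
  ]
}}

```text
time: 7.55
tool_pos: [0.5407, 0.2924, 0.111]
tool_rot: [-0.0, 0.454, 0.891, -0.0]
contact_force: [0.2, -0.7, -0.2]
gripper_width: 0.505
grasp_force: 0.0
```

Call:
{"name": "apply_moves", "arguments": {
  "targets": [
    {"translation": [-0.13,0.05,0.01],"twist": -0.96,"hand": 0.5},
    {"translation": [-0.13,0.04,0],"twist": -0.95,"hand": 0.5},
    {"translation": [-0.14,0.03,0.01],"twist": -0.96,"hand": 0.5},
    {"translation": [-0.14,0.01,0],"twist": -0.96,"hand": 0.5},
    {"translation": [-0.14,0,0.01],"twist": -0.96,"hand": 0.5},
    {"translation": [-0.14,-0.02,0],"twist": -0.95,"hand": 0.5},
    {"translation": [-0.14,-0.03,0.01],"twist": -0.96,"hand": 0.5},
    {"translation": [-0.13,-0.04,0],"twist": -0.96,"hand": 0.5}
  ]
}}

```text
time: 8.35
tool_pos: [0.6346, 0.2315, 0.1069]
tool_rot: [-0.0, 0.088, 0.996, -0.0]
contact_force: [-0.1, 0.3, -0.5]
gripper_width: 0.503
grasp_force: 0.0
```

Call:
{"name": "apply_moves", "arguments": {
  "targets": [
    {"translation": [0,0,0],"twist": 0,"hand": 0.5},
    {"translation": [0,0,0.43],"twist": 0,"hand": 0.5},
    {"translation": [0,0,0.32],"twist": 0,"hand": 0.5},
    {"translation": [0,0,0.05],"twist": 0,"hand": 0.5},
    {"translation": [0,0,0],"twist": 0,"hand": 0.5}
  ]
}}

```text
time: 8.85
tool_pos: [0.6328, 0.232, 0.026]
tool_rot: [-0.002, 0.091, 0.996, -0.0]
contact_force: [0.9, 0.3, -0.8]
gripper_width: 0.497
grasp_force: 0.0
```

```bash
python3 plan.py .6355,.233,.025,1.39,.5
```

```text
t 8.85 p [0.6328 0.232  0.026 ] yaw 1.389 q1,q6 [ 0.24 -1.15] w 0.497
[{"translation":[-0.02,0.01,0.01],"twist":-0.01,"hand":0.5}]
```

Call:
{"name": "apply_moves", "arguments": {
  "targets": [
    {"translation": [-0.02,0,0.01],"twist": 0,"hand": 0.5},
    {"translation": [0,0,0],"twist": 0,"hand": 0},
    {"translation": [0,0,0],"twist": 0,"hand": 0},
    {"translation": [0,0,0],"twist": 0,"hand": 0},
    {"translation": [0,0,0],"twist": 0,"hand": 0},
    {"translation": [0,0,0],"twist": 0,"hand": 0},
    {"translation": [0,0,0],"twist": 0,"hand": 0}
  ]
}}

```text
time: 9.55
tool_pos: [0.6378, 0.232, 0.0288]
tool_rot: [0.002, 0.09, 0.996, 0.001]
contact_force: [0.6, -1.5, 5.9]
gripper_width: 0.154
grasp_force: 61.7
```

Call:
{"name": "apply_moves", "arguments": {
  "targets": [
    {"translation": [0,0,-0.3],"twist": 0,"hand": 0},
    {"translation": [0,0,-0.45],"twist": 0,"hand": 0}
  ]
}}

```text
time: 9.75
tool_pos: [0.6333, 0.2308, 0.0981]
tool_rot: [-0.004, 0.09, 0.996, -0.001]
contact_force: [1.5, -0.3, 0.3]
gripper_width: 0.152
grasp_force: 60.9
```

```bash
python3 -c "
import numpy as np
y=-.11
for x in(.045,-.045): print(.6507+x*np.cos(y),.0048+x*np.sin(y))"
python3 plan.py .6954,-.0001,.1,-.11,0,2
```

```text
0.6954280244080513 -0.0001400235376728667
0.6059719755919486 0.009740023537672865
t 9.75 p [0.6333 0.2308 0.0981] yaw 1.39 q1,q6 [ 0.24 -1.15] w 0.152
[{"translation":[-0.07,-0.14,0.0],"twist":1.0,"hand":0.0},{"translation":[-0.08,-0.14,0.0],"twist":1.0,"hand":0.0},{"translation":[-0.1,-0.13,0.0],"twist":1.0,"hand":0.0},{"translation":[-0.11,-0.12,0.0],"twist":1.0,"hand":0.0},{"translation":[-0.12,-0.11,0.0],"twist":1.0,"hand":0.0},{"translation":[-0.13,-0.09,0.0],"twist":1.0,"hand":0.0},{"translation":[-0.14,-0.08,0.0],"twist":1.0,"hand":0.0},{"translation":[-0.14,-0.07,0.0],"twist":1.0,"hand":0.0}]
[{"translation":[-0.15,-0.05,0.0],"twist":1.0,"hand":0.0},{"translation":[-0.15,-0.04,0.0],"twist":1.0,"hand":0.0},{"translation":[-0.16,-0.02,0.0],"twist":1.0,"hand":0.0},{"translation":[-0.16,0.0,0.0],"twist":1.0,"hand":0.0},{"translation":[-0.16,0.01,-0.01],"twist":1.0,"hand":0.0},{"translation":[-0.15,0.03,0.0],"twist":1.0,"hand":0.0},{"translation":[-0.15,0.04,-0.01],"twist":1.0,"hand":0.0},{"translation":[0,0,0],"twist":0,"hand":0.0}]
[{"translation":[0,0,0],"twist":0,"hand":0.0}]
```

Call:
{"name": "apply_moves", "arguments": {
  "targets": [
    {"translation": [-0.07,-0.14,0],"twist": 1,"hand": 0},
    {"translation": [-0.08,-0.14,0],"twist": 1,"hand": 0},
    {"translation": [-0.1,-0.13,0],"twist": 1,"hand": 0},
    {"translation": [-0.11,-0.12,0],"twist": 1,"hand": 0},
    {"translation": [-0.12,-0.11,0],"twist": 1,"hand": 0},
    {"translation": [-0.13,-0.09,0],"twist": 1,"hand": 0},
    {"translation": [-0.14,-0.08,0],"twist": 1,"hand": 0},
    {"translation": [-0.14,-0.07,0],"twist": 1,"hand": 0}
  ]
}}

```text
time: 10.55
tool_pos: [0.6693, 0.1069, 0.1014]
tool_rot: [-0.0, 0.473, 0.881, 0.0]
contact_force: [0.2, 0.6, 0.4]
gripper_width: 0.153
grasp_force: 60.9
```

Call:
{"name": "apply_moves", "arguments": {
  "targets": [
    {"translation": [-0.15,-0.05,0],"twist": 1,"hand": 0},
    {"translation": [-0.15,-0.04,0],"twist": 1,"hand": 0},
    {"translation": [-0.16,-0.02,0],"twist": 1,"hand": 0},
    {"translation": [-0.16,0,0],"twist": 1,"hand": 0},
    {"translation": [-0.16,0.01,0],"twist": 1,"hand": 0},
    {"translation": [-0.15,0.03,0],"twist": 1,"hand": 0},
    {"translation": [-0.15,0.04,0],"twist": 1,"hand": 0},
    {"translation": [0,0,0],"twist": 0,"hand": 0}
  ]
}}

```text
time: 11.35
tool_pos: [0.6983, -0.0006, 0.1014]
tool_rot: [0.0, 0.746, 0.666, -0.0]
contact_force: [0.6, 0.0, -0.0]
gripper_width: 0.153
grasp_force: 60.9
```

Call:
{"name": "apply_moves", "arguments": {
  "targets": [
    {"translation": [0,0,0],"twist": 0,"hand": 0},
    {"translation": [0,0,0],"twist": 0,"hand": 0}
  ]
}}

```text
time: 11.55
tool_pos: [0.6978, 0.0019, 0.1012]
tool_rot: [-0.0, 0.744, 0.668, -0.0]
contact_force: [-0.5, 0.3, -0.1]
gripper_width: 0.149
grasp_force: 60.9
```

```bash
python3 - <<'E'
from h import *
f=grab_frame("top"); cv2.imwrite("pics/top2.png",cv2.resize(f[100:220,260:420,::-1],None,fx=4,fy=4))
g=grab_frame("side"); cv2.imwrite("pics/both2.png",np.vstack([cv2.resize(a,(800,300),interpolation=2)[:, :] for a in (f[110:200,260:500,::-1],g[140:230,240:480,::-1])]))
E
python3 plan.py .6954,-.0001,.06,-.11,0
```

```text
t 11.65 p [0.6978 0.002  0.1012] yaw -0.108 q1,q6 [-0.1  0. ] w 0.153
[{"translation":[-0.02,-0.02,0.41],"twist":0.02,"hand":0.0}]
```

View pics/both2.png

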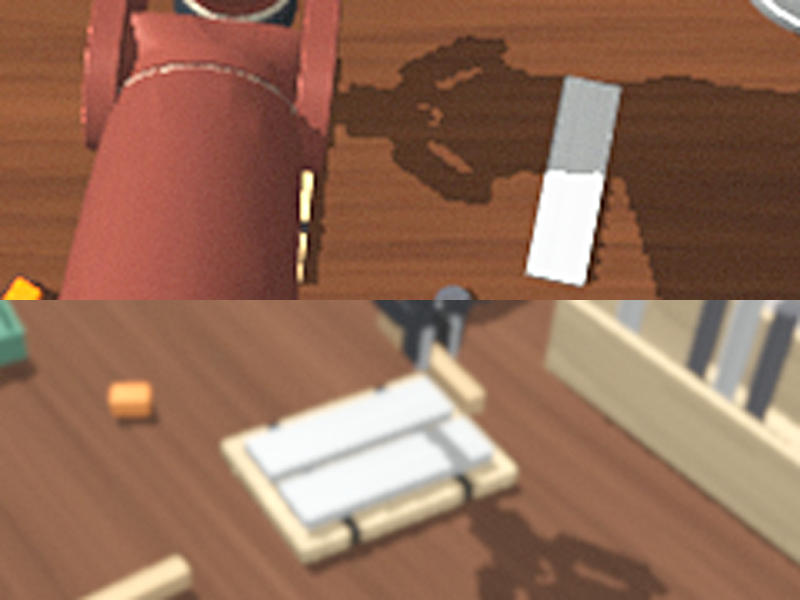

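Call:
{"name": "apply_moves", "arguments": {
  "targets": [
    {"translation": [-0.02,-0.02,0.35],"twist": 0,"hand": 0},
    {"translation": [0,0,0.07],"twist": 0,"hand": 0},
    {"translation": [0,0,0.03],"twist": 0,"hand": 0},
    {"translation": [0,0,0],"twist": 0,"hand": 0}
  ]
}}

```text
time: 12.05
tool_pos: [0.6957, -0.0003, 0.0562]
tool_rot: [-0.0, 0.745, 0.667, -0.0]
contact_force: [-0.4, -0.8, -0.5]
gripper_width: 0.15
grasp_force: 60.9
```

```bash
python3 - <<'E'
from h import *
g=grab_frame("side"); cv2.imwrite("pics/s3.png",cv2.resize(g[150:220,290:410,::-1],None,fx=5,fy=5,interpolation=2))
E
python3 plan.py .6954,-.0001,.05,-.11,0
```

```text
t 12.1 p [ 6.964e-01 -5.000e-04  5.720e-02] yaw -0.11 q1,q6 [-0.11  0.  ] w 0.153
[{"translation":[0.0,-0.01,0.07],"twist":0.0,"hand":0.0}]
```

View pics/s3.png

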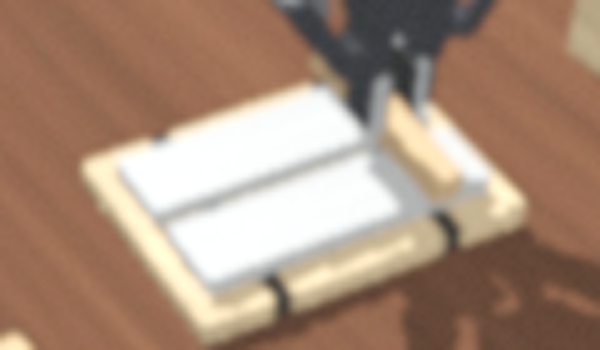

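Call:
{"name": "apply_moves", "arguments": {
  "targets": [
    {"translation": [0,0,0.03],"twist": 0,"hand": 0},
    {"translation": [0,0,0.02],"twist": 0,"hand": 0},
    {"translation": [0,0,0],"twist": 0,"hand": 0}
  ]
}}

```text
time: 12.4
tool_pos: [0.6959, -0.0007, 0.0515]
tool_rot: [0.0, 0.745, 0.667, 0.0]
contact_force: [0.2, 1.1, 0.5]
gripper_width: 0.146
grasp_force: 60.9
```

Call:
{"name": "apply_moves", "arguments": {
  "targets": [
    {"translation": [0,0,0.02],"twist": 0,"hand": 0},
    {"translation": [0,0,0],"twist": 0,"hand": 0}
  ]
}}

```text
time: 12.6
tool_pos: [0.6963, -0.0007, 0.0508]
tool_rot: [0.0, 0.745, 0.667, 0.0]
contact_force: [-1.7, -0.1, 4.1]
gripper_width: 0.153
grasp_force: 61.5
```

Call:
{"name": "apply_moves", "arguments": {
  "targets": [
    {"translation": [0,0,0],"twist": 0,"hand": 0.5},
    {"translation": [0,0,0],"twist": 0,"hand": 0.5},
    {"translation": [0,0,0],"twist": 0,"hand": 0.5},
    {"translation": [0,0,-0.2],"twist": 0,"hand": 0.5},
    {"translation": [0,0,-0.4],"twist": 0,"hand": 0.5}
  ]
}}

```text
time: 13.1
tool_pos: [0.6925, -0.0004, 0.1046]
tool_rot: [-0.004, 0.745, 0.667, -0.003]
contact_force: [-0.3, -0.2, -0.6]
gripper_width: 0.499
grasp_force: 0.0
```

```bash
python3 plan.py .4325,-.014,.11,1.573,.5,2
```

```text
t 13.1 p [ 6.925e-01 -4.000e-04  1.046e-01] yaw -0.11 q1,q6 [-0.11  0.  ] w 0.499
[{"translation":[-0.03,-0.17,0.0],"twist":0.97,"hand":0.5},{"translation":[-0.04,-0.17,0.0],"twist":0.97,"hand":0.5},{"translation":[-0.06,-0.16,0.0],"twist":0.98,"hand":0.5},{"translation":[-0.08,-0.16,0.0],"twist":0.97,"hand":0.5},{"translation":[-0.09,-0.15,0.0],"twist":0.97,"hand":0.5},{"translation":[-0.1,-0.14,-0.01],"twist":0.97,"hand":0.5},{"translation":[-0.12,-0.13,0.0],"twist":0.98,"hand":0.5},{"translation":[-0.13,-0.11,-0.01],"twist":0.97,"hand":0.5}]
[{"translation":[-0.14,-0.1,0.0],"twist":0.97,"hand":0.5},{"translation":[-0.15,-0.09,-0.01],"twist":0.97,"hand":0.5},{"translation":[-0.16,-0.07,0.0],"twist":0.98,"hand":0.5},{"translation":[-0.16,-0.06,-0.01],"twist":0.97,"hand":0.5},{"translation":[-0.17,-0.04,0.0],"twist":0.97,"hand":0.5},{"translation":[-0.17,-0.02,-0.01],"twist":0.97,"hand":0.5},{"translation":[-0.17,-0.01,0.0],"twist":0.97,"hand":0.5},{"translation":[0,0,0],"twist":0,"hand":0.5}]
[{"translation":[0,0,0],"twist":0,"hand":0.5}]
```

Call:
{"name": "apply_moves", "arguments": {
  "targets": [
    {"translation": [-0.03,-0.17,0],"twist": 0.97,"hand": 0.5},
    {"translation": [-0.04,-0.17,0],"twist": 0.97,"hand": 0.5},
    {"translation": [-0.06,-0.16,0],"twist": 0.98,"hand": 0.5},
    {"translation": [-0.08,-0.16,0],"twist": 0.97,"hand": 0.5},
    {"translation": [-0.09,-0.15,0],"twist": 0.97,"hand": 0.5},
    {"translation": [-0.1,-0.14,0],"twist": 0.97,"hand": 0.5},
    {"translation": [-0.12,-0.13,0],"twist": 0.98,"hand": 0.5},
    {"translation": [-0.13,-0.11,0],"twist": 0.97,"hand": 0.5}
  ]
}}

```text
time: 13.9
tool_pos: [0.556, -0.0076, 0.1091]
tool_rot: [-0.0, 0.943, 0.333, -0.0]
contact_force: [0.4, -0.8, -0.4]
gripper_width: 0.497
grasp_force: 0.0
```

Call:
{"name": "apply_moves", "arguments": {
  "targets": [
    {"translation": [-0.14,-0.1,0],"twist": 0.97,"hand": 0.5},
    {"translation": [-0.15,-0.09,0],"twist": 0.97,"hand": 0.5},
    {"translation": [-0.16,-0.07,0],"twist": 0.98,"hand": 0.5},
    {"translation": [-0.16,-0.06,0],"twist": 0.97,"hand": 0.5},
    {"translation": [-0.17,-0.04,0],"twist": 0.97,"hand": 0.5},
    {"translation": [-0.17,-0.02,0],"twist": 0.97,"hand": 0.5},
    {"translation": [-0.17,-0.01,0],"twist": 0.97,"hand": 0.5},
    {"translation": [0,0,0],"twist": 0,"hand": 0.5}
  ]
}}

```text
time: 14.7
tool_pos: [0.4347, -0.0144, 0.1087]
tool_rot: [-0.0, 1.0, 0.001, -0.0]
contact_force: [-0.8, 0.1, -0.0]
gripper_width: 0.505
grasp_force: 0.0
```

Call:
{"name": "apply_moves", "arguments": {
  "targets": [
    {"translation": [0,0,0],"twist": 0,"hand": 0.5},
    {"translation": [0,0,0],"twist": 0,"hand": 0.5}
  ]
}}

```text
time: 14.9
tool_pos: [0.437, -0.0146, 0.1096]
tool_rot: [0.0, 1.0, 0.002, 0.0]
contact_force: [0.4, 0.5, 0.2]
gripper_width: 0.5
grasp_force: 0.0
```

```bash
python3 plan.py .4325,-.014,.04,1.573,.5 .4325,-.014,.027,1.573,.5
```

```text
t 14.9 p [ 0.437  -0.0146  0.1096] yaw -1.567 q1,q6 [-0.2   1.36] w 0.5
[{"translation":[-0.02,0.0,0.35],"twist":0.01,"hand":0.5},{"translation":[-0.02,-0.01,0.35],"twist":0.01,"hand":0.5},{"translation":[0.0,0.0,0.13],"twist":0.0,"hand":0.5}]
```

Call:
{"name": "apply_moves", "arguments": {
  "targets": [
    {"translation": [-0.02,0,0.35],"twist": 0,"hand": 0.5},
    {"translation": [-0.02,0,0.35],"twist": 0,"hand": 0.5},
    {"translation": [0,0,0.12],"twist": 0,"hand": 0.5},
    {"translation": [0,0,0],"twist": 0,"hand": 0.5},
    {"translation": [0,0,0],"twist": 0,"hand": 0},
    {"translation": [0,0,0],"twist": 0,"hand": 0},
    {"translation": [0,0,0],"twist": 0,"hand": 0},
    {"translation": [0,0,0],"twist": 0,"hand": 0}
  ]
}}

```text
time: 15.7
tool_pos: [0.4342, -0.0149, 0.0294]
tool_rot: [0.0, 1.0, 0.001, 0.002]
contact_force: [0.0, -0.5, 6.1]
gripper_width: 0.15
grasp_force: 60.5
```

Call:
{"name": "apply_moves", "arguments": {
  "targets": [
    {"translation": [0,0,0],"twist": 0,"hand": 0},
    {"translation": [0,0,0],"twist": 0,"hand": 0}
  ]
}}

```text
time: 15.9
tool_pos: [0.4342, -0.0149, 0.0294]
tool_rot: [0.0, 1.0, 0.001, 0.002]
contact_force: [0.4, -0.2, 6.5]
gripper_width: 0.151
grasp_force: 60.5
```

Call:
{"name": "apply_moves", "arguments": {
  "targets": [
    {"translation": [0,0,-0.3],"twist": 0,"hand": 0},
    {"translation": [0,0,-0.45],"twist": 0,"hand": 0}
  ]
}}

```text
time: 16.1
tool_pos: [0.4298, -0.014, 0.1007]
tool_rot: [-0.001, 1.0, 0.001, -0.003]
contact_force: [1.5, -0.3, 0.3]
gripper_width: 0.151
grasp_force: 59.7
```

```bash
python3 plan.py .606,.0097,.1,-.11,0,3
```

```text
t 16.1 p [ 0.4298 -0.014   0.1007] yaw -1.568 q1,q6 [-0.21  1.36] w 0.151
[{"translation":[0.12,-0.02,0.0],"twist":-0.97,"hand":0.0},{"translation":[0.12,0.0,0.0],"twist":-0.97,"hand":0.0},{"translation":[0.12,0.01,0.0],"twist":-0.98,"hand":0.0},{"translation":[0.12,0.02,0.0],"twist":-0.97,"hand":0.0},{"translation":[0.11,0.03,0.0],"twist":-0.97,"hand":0.0},{"translation":[0.11,0.04,0.0],"twist":-0.97,"hand":0.0},{"translation":[0.11,0.05,0.0],"twist":-0.97,"hand":0.0},{"translation":[0.1,0.06,0.0],"twist":-0.98,"hand":0.0}]
[{"translation":[0.09,0.07,0.0],"twist":-0.97,"hand":0.0},{"translation":[0.09,0.08,0.0],"twist":-0.97,"hand":0.0},{"translation":[0.08,0.09,0.0],"twist":-0.97,"hand":0.0},{"translation":[0.07,0.1,0.0],"twist":-0.97,"hand":0.0},{"translation":[0.06,0.1,0.0],"twist":-0.98,"hand":0.0},{"translation":[0.05,0.11,0.0],"twist":-0.97,"hand":0.0},{"translation":[0.04,0.1,0.01],"twist":-0.97,"hand":0.0},{"translation":[0,0,0],"twist":0,"hand":0.0}]
[{"translation":[0,0,0],"twist":0,"hand":0.0},{"translation":[0,0,0],"twist":0,"hand":0.0}]
```

Call:
{"name": "apply_moves", "arguments": {
  "targets": [
    {"translation": [0.12,-0.02,0],"twist": -0.97,"hand": 0},
    {"translation": [0.12,0,0],"twist": -0.97,"hand": 0},
    {"translation": [0.12,0.01,0],"twist": -0.98,"hand": 0},
    {"translation": [0.12,0.02,0],"twist": -0.97,"hand": 0},
    {"translation": [0.11,0.03,0],"twist": -0.97,"hand": 0},
    {"translation": [0.11,0.04,0],"twist": -0.97,"hand": 0},
    {"translation": [0.11,0.05,0],"twist": -0.97,"hand": 0},
    {"translation": [0.1,0.06,0],"twist": -0.98,"hand": 0}
  ]
}}

```text
time: 16.9
tool_pos: [0.5272, -0.0017, 0.1027]
tool_rot: [0.0, 0.924, 0.382, 0.0]
contact_force: [0.2, 0.3, 1.0]
gripper_width: 0.154
grasp_force: 59.7
```

Call:
{"name": "apply_moves", "arguments": {
  "targets": [
    {"translation": [0.09,0.07,0],"twist": -0.97,"hand": 0},
    {"translation": [0.09,0.08,0],"twist": -0.97,"hand": 0},
    {"translation": [0.08,0.09,0],"twist": -0.97,"hand": 0},
    {"translation": [0.07,0.1,0],"twist": -0.97,"hand": 0},
    {"translation": [0.06,0.1,0],"twist": -0.98,"hand": 0},
    {"translation": [0.05,0.11,0],"twist": -0.97,"hand": 0},
    {"translation": [0.04,0.1,0],"twist": -0.97,"hand": 0},
    {"translation": [0,0,0],"twist": 0,"hand": 0}
  ]
}}

```text
time: 17.7
tool_pos: [0.6091, 0.0094, 0.1029]
tool_rot: [0.0, 0.745, 0.667, 0.0]
contact_force: [-0.3, -0.8, 0.4]
gripper_width: 0.148
grasp_force: 59.7
```

Call:
{"name": "apply_moves", "arguments": {
  "targets": [
    {"translation": [0,0,0],"twist": 0,"hand": 0},
    {"translation": [0,0,0],"twist": 0,"hand": 0}
  ]
}}

```text
time: 17.9
tool_pos: [0.6075, 0.0093, 0.1023]
tool_rot: [-0.0, 0.745, 0.667, -0.0]
contact_force: [-0.2, 0.9, -0.4]
gripper_width: 0.153
grasp_force: 59.7
```

```bash
python3 - <<'E'
from h import *
g=grab_frame("side"); cv2.imwrite("pics/s4.png",cv2.resize(g[140:220,280:420,::-1],None,fx=5,fy=5,interpolation=2))
E
python3 plan.py .606,.0097,.06,-.11,0 .606,.0097,.053,-.11,0
```

```text
t 17.95 p [0.6075 0.0093 0.1023] yaw -0.111 q1,q6 [-0.11  0.  ] w 0.149
[{"translation":[0.0,-0.02,0.42],"twist":-0.01,"hand":0.0},{"translation":[0.0,0.0,0.07],"twist":0.0,"hand":0.0}]
```

View pics/s4.png

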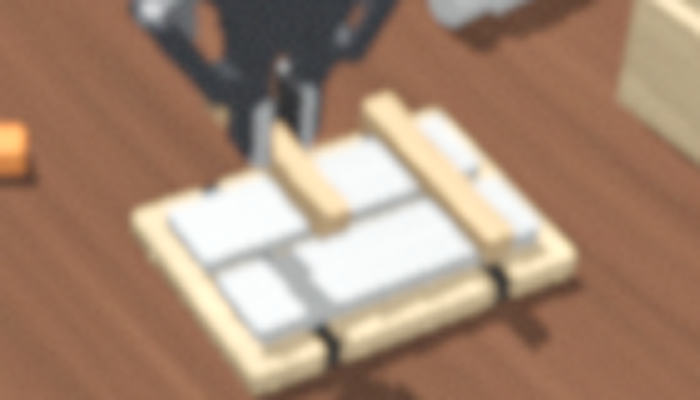

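Call:
{"name": "apply_moves", "arguments": {
  "targets": [
    {"translation": [0,-0.01,0.4],"twist": 0,"hand": 0},
    {"translation": [0,0,0.07],"twist": 0,"hand": 0},
    {"translation": [0,0,0.02],"twist": 0,"hand": 0},
    {"translation": [0,0,0],"twist": 0,"hand": 0}
  ]
}}

```text
time: 18.35
tool_pos: [0.6068, 0.0094, 0.0535]
tool_rot: [-0.0, 0.745, 0.667, -0.0]
contact_force: [0.5, 0.0, -0.0]
gripper_width: 0.156
grasp_force: 59.7
```

Call:
{"name": "apply_moves", "arguments": {
  "targets": [
    {"translation": [0,0,0.02],"twist": 0,"hand": 0},
    {"translation": [0,0,0],"twist": 0,"hand": 0}
  ]
}}

```text
time: 18.55
tool_pos: [0.6073, 0.0094, 0.0519]
tool_rot: [0.0, 0.745, 0.667, 0.0]
contact_force: [0.7, 0.5, 0.5]
gripper_width: 0.15
grasp_force: 59.7
```

Call:
{"name": "apply_moves", "arguments": {
  "targets": [
    {"translation": [0,0,0.02],"twist": 0,"hand": 0},
    {"translation": [0,0,0],"twist": 0,"hand": 0},
    {"translation": [0,0,0],"twist": 0,"hand": 0.5},
    {"translation": [0,0,0],"twist": 0,"hand": 0.5},
    {"translation": [0,0,0],"twist": 0,"hand": 0.5},
    {"translation": [0,0,-0.2],"twist": 0,"hand": 0.5},
    {"translation": [0,0,-0.4],"twist": 0,"hand": 0.5}
  ]
}}

```text
time: 19.25
tool_pos: [0.6038, 0.0097, 0.1053]
tool_rot: [-0.003, 0.745, 0.667, -0.003]
contact_force: [-0.0, 0.0, 0.3]
gripper_width: 0.503
grasp_force: 0.0
```

```bash
python3 plan.py .636,-.244,.12,1.365,.75,2
```

```text
t 19.25 p [0.6038 0.0097 0.1053] yaw -0.11 q1,q6 [-0.11  0.  ] w 0.503
[{"translation":[-0.17,0.04,-0.01],"twist":-0.98,"hand":0.75},{"translation":[-0.17,0.02,-0.01],"twist":-0.99,"hand":0.75},{"translation":[-0.17,0.01,-0.01],"twist":-0.98,"hand":0.75},{"translation":[-0.17,-0.01,-0.01],"twist":-0.98,"hand":0.75},{"translation":[-0.17,-0.03,-0.01],"twist":-0.99,"hand":0.75},{"translation":[-0.16,-0.04,-0.01],"twist":-0.98,"hand":0.75},{"translation":[-0.16,-0.06,-0.01],"twist":-0.98,"hand":0.75},{"translation":[-0.15,-0.07,-0.01],"twist":-0.99,"hand":0.75}]
[{"translation":[-0.15,-0.09,-0.01],"twist":-0.98,"hand":0.75},{"translation":[-0.14,-0.1,-0.01],"twist":-0.98,"hand":0.75},{"translation":[-0.12,-0.12,-0.01],"twist":-0.99,"hand":0.75},{"translation":[-0.11,-0.13,-0.01],"twist":-0.98,"hand":0.75},{"translation":[-0.1,-0.14,-0.01],"twist":-0.98,"hand":0.75},{"translation":[-0.09,-0.14,-0.01],"twist":-0.99,"hand":0.75},{"translation":[-0.07,-0.16,-0.01],"twist":-0.98,"hand":0.75},{"translation":[0,0,0],"twist":0,"hand":0.75}]
[{"translation":[0,0,0],"twist":0,"hand":0.75}]
```

Call:
{"name": "apply_moves", "arguments": {
  "targets": [
    {"translation": [-0.17,0.04,-0.01],"twist": -0.98,"hand": 0.75},
    {"translation": [-0.17,0.02,-0.01],"twist": -0.99,"hand": 0.75},
    {"translation": [-0.17,0.01,-0.01],"twist": -0.98,"hand": 0.75},
    {"translation": [-0.17,-0.01,-0.01],"twist": -0.98,"hand": 0.75},
    {"translation": [-0.17,-0.03,-0.01],"twist": -0.99,"hand": 0.75},
    {"translation": [-0.16,-0.04,-0.01],"twist": -0.98,"hand": 0.75},
    {"translation": [-0.16,-0.06,-0.01],"twist": -0.98,"hand": 0.75},
    {"translation": [-0.15,-0.07,-0.01],"twist": -0.99,"hand": 0.75}
  ]
}}

```text
time: 20.05
tool_pos: [0.6239, -0.1262, 0.1169]
tool_rot: [-0.0, 0.43, 0.903, -0.0]
contact_force: [-0.1, -0.5, -0.1]
gripper_width: 0.747
grasp_force: 0.0
```

Call:
{"name": "apply_moves", "arguments": {
  "targets": [
    {"translation": [-0.15,-0.09,-0.01],"twist": -0.98,"hand": 0.75},
    {"translation": [-0.14,-0.1,-0.01],"twist": -0.98,"hand": 0.75},
    {"translation": [-0.12,-0.12,-0.01],"twist": -0.99,"hand": 0.75},
    {"translation": [-0.11,-0.13,-0.01],"twist": -0.98,"hand": 0.75},
    {"translation": [-0.1,-0.14,-0.01],"twist": -0.98,"hand": 0.75},
    {"translation": [-0.09,-0.14,-0.01],"twist": -0.99,"hand": 0.75},
    {"translation": [-0.07,-0.16,-0.01],"twist": -0.98,"hand": 0.75},
    {"translation": [0,0,0],"twist": 0,"hand": 0.75}
  ]
}}

```text
time: 20.85
tool_pos: [0.6391, -0.2464, 0.1242]
tool_rot: [0.0, 0.104, 0.995, -0.0]
contact_force: [0.0, 0.4, 0.3]
gripper_width: 0.752
grasp_force: 0.0
```

Call:
{"name": "apply_moves", "arguments": {
  "targets": [
    {"translation": [0,0,0],"twist": 0,"hand": 0.75},
    {"translation": [0,0,0],"twist": 0,"hand": 0.75}
  ]
}}

```text
time: 21.05
tool_pos: [0.6389, -0.2436, 0.1239]
tool_rot: [-0.0, 0.103, 0.995, 0.0]
contact_force: [0.4, -0.6, 0.1]
gripper_width: 0.748
grasp_force: 0.0
```

```bash
python3 plan.py .636,-.244,.04,1.365,.75 .636,-.244,.024,1.365,.75
python3 - <<'E'
from h import *
f=grab_frame("top");g=grab_frame("side"); cv2.imwrite("pics/b5.png",np.hstack([cv2.resize(f[100:210,270:380,::-1],(400,400),interpolation=2),cv2.resize(g[130:230,290:410,::-1],(400,400),interpolation=2)]))
for p in[(.695,0),(.606,.01)]:
    for c in("top","side"):
        m=regs(c,"stick_1",p,.05,.03)
        if m is not None: print(p,c,*fit({c:m},"stick",p,.022,[1.46]))
E
```

```text
t 21.05 p [ 0.6389 -0.2436  0.1239] yaw 1.364 q1,q6 [-0.47 -1.84] w 0.748
[{"translation":[0.01,0.0,0.42],"twist":0.0,"hand":0.75},{"translation":[0.02,-0.01,0.42],"twist":-0.01,"hand":0.75},{"translation":[0.0,0.0,0.16],"twist":0.0,"hand":0.75}]
(0.695, 0) top [ 0.694  -0.0026  1.4604] 0.91
(0.695, 0) side [0.6963 0.002  1.4564] 0.926
(0.606, 0.01) top [0.6056 0.0075 1.4557] 0.905
(0.606, 0.01) side [0.6085 0.0102 1.454 ] 0.914
```

View pics/b5.png

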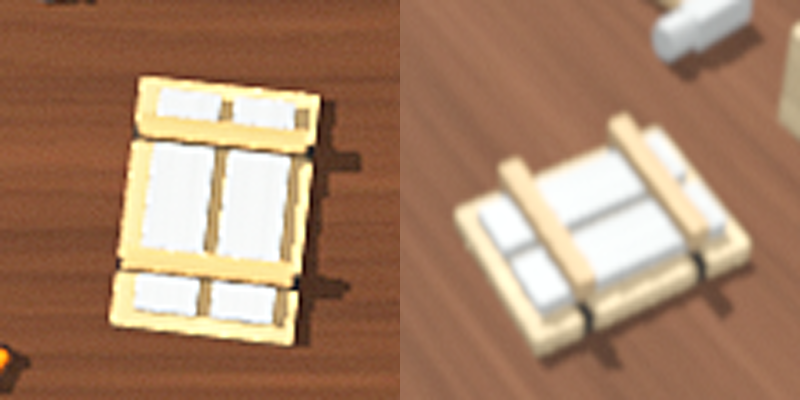

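Call:
{"name": "apply_moves", "arguments": {
  "targets": [
    {"translation": [0.02,0,0.42],"twist": 0,"hand": 0.75},
    {"translation": [0.01,0,0.42],"twist": 0,"hand": 0.75},
    {"translation": [0,0,0.14],"twist": 0,"hand": 0.75},
    {"translation": [0,0,0.02],"twist": 0,"hand": 0.75},
    {"translation": [0,0,0],"twist": 0,"hand": 0.75}
  ]
}}

```text
time: 21.85
tool_pos: [0.6369, -0.2443, 0.0254]
tool_rot: [0.001, 0.103, 0.995, -0.0]
contact_force: [0.5, -0.2, 0.8]
gripper_width: 0.751
grasp_force: 0.0
```

Call:
{"name": "apply_moves", "arguments": {
  "targets": [
    {"translation": [0,0,0],"twist": 0,"hand": 0},
    {"translation": [0,0,0],"twist": 0,"hand": 0},
    {"translation": [0,0,0],"twist": 0,"hand": 0},
    {"translation": [0,0,0],"twist": 0,"hand": 0},
    {"translation": [0,0,0],"twist": 0,"hand": 0},
    {"translation": [0,0,0],"twist": 0,"hand": 0}
  ]
}}

```text
time: 22.45
tool_pos: [0.6381, -0.2448, 0.0277]
tool_rot: [0.002, 0.103, 0.995, -0.001]
contact_force: [-0.5, 1.4, 6.8]
gripper_width: 0.441
grasp_force: 59.4
```

Call:
{"name": "apply_moves", "arguments": {
  "targets": [
    {"translation": [0,0,-0.2],"twist": 0,"hand": 0},
    {"translation": [0,0,-0.4],"twist": 0,"hand": 0},
    {"translation": [0,0,-0.4],"twist": 0,"hand": 0},
    {"translation": [0,0,0],"twist": 0,"hand": 0}
  ]
}}

```text
time: 22.85
tool_pos: [0.6401, -0.2459, 0.1326]
tool_rot: [0.006, 0.103, 0.995, -0.002]
contact_force: [0.7, -0.8, -2.5]
gripper_width: 0.434
grasp_force: 61.2
```

```bash
python3 plan.py .6507,.0048,.12,1.461,0,2
python3 - <<'E'
from h import *
f=grab_frame("top");g=grab_frame("side"); cv2.imwrite("pics/b6.png",cv2.resize(g[180:300,350:510,::-1],None,fx=4,fy=4,interpolation=2))
E
```

```text
t 22.85 p [ 0.6401 -0.2459  0.1326] yaw 1.365 q1,q6 [-0.48 -1.84] w 0.434
[{"translation":[0.07,0.41,0.02],"twist":-0.16,"hand":0.0},{"translation":[0.06,0.41,0.02],"twist":-0.16,"hand":0.0},{"translation":[0.05,0.42,0.02],"twist":-0.16,"hand":0.0},{"translation":[0.05,0.42,0.02],"twist":-0.16,"hand":0.0},{"translation":[0.04,0.41,0.02],"twist":-0.16,"hand":0.0},{"translation":[0.04,0.42,0.03],"twist":-0.16,"hand":0.0},{"translation":[0,0,0],"twist":0,"hand":0.0},{"translation":[0,0,0],"twist":0,"hand":0.0}]
```

View pics/b6.png

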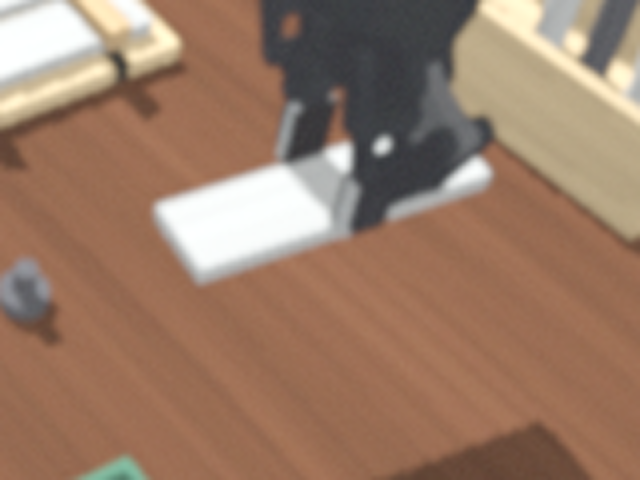

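Call:
{"name": "apply_moves", "arguments": {
  "targets": [
    {"translation": [0.07,0.41,0.02],"twist": -0.16,"hand": 0},
    {"translation": [0.06,0.41,0.02],"twist": -0.16,"hand": 0},
    {"translation": [0.05,0.42,0.02],"twist": -0.16,"hand": 0},
    {"translation": [0.05,0.42,0.02],"twist": -0.16,"hand": 0},
    {"translation": [0.04,0.41,0.02],"twist": -0.16,"hand": 0},
    {"translation": [0.04,0.42,0.02],"twist": -0.16,"hand": 0},
    {"translation": [0,0,0],"twist": 0,"hand": 0},
    {"translation": [0,0,0],"twist": 0,"hand": 0}
  ]
}}

```text
time: 23.75
tool_pos: [0.6446, 0.008, 0.1089]
tool_rot: [-0.003, 0.054, 0.999, -0.0]
contact_force: [-0.8, -1.9, -4.2]
gripper_width: 0.439
grasp_force: 61.4
```

```bash
python3 plan.py .6515,.0045,.085,1.461,0 .6515,.0045,.07,1.461,0,1
```

```text
t 23.75 p [0.6446 0.008  0.1089] yaw 1.463 q1,q6 [-0.1  -1.57] w 0.439
[{"translation":[-0.07,-0.03,0.24],"twist":0.02,"hand":0.0},{"translation":[0.0,0.0,0.15],"twist":0.0,"hand":0.0},{"translation":[0,0,0],"twist":0,"hand":0.0}]
```

Call:
{"name": "apply_moves", "arguments": {
  "targets": [
    {"translation": [-0.04,-0.02,0.15],"twist": 0.02,"hand": 0},
    {"translation": [0,0,0],"twist": 0,"hand": 0},
    {"translation": [0,0,0],"twist": 0,"hand": 0},
    {"translation": [0,0,0],"twist": 0,"hand": 0}
  ]
}}

```text
time: 24.15
tool_pos: [0.6504, 0.0035, 0.097]
tool_rot: [-0.0, 0.057, 0.998, 0.0]
contact_force: [0.8, -0.2, -4.0]
gripper_width: 0.431
grasp_force: 61.5
```

```bash
python3 - <<'E'
from h import *
f=grab_frame("top");g=grab_frame("side"); cv2.imwrite("pics/b7.png",cv2.resize(g[120:240,280:440,::-1],None,fx=4,fy=4,interpolation=2))
z=state()["tool_pos"][2]-.0277
for c in("side",):
    m=regs(c,"bar",(.65,.005),.06,z)
    if m is not None: print(c,*fit({c:m},"bar",(.65,.005),z,[-.11]))
E
python3 plan.py .6515,.0045,.07,1.461,0,1
```

```text
side [ 0.6489  0.0043 -0.1316] 0.726
t 24.3 p [0.6507 0.004  0.0978] yaw 1.458 q1,q6 [-0.11 -1.57] w 0.431
[{"translation":[-0.01,0.01,0.28],"twist":-0.03,"hand":0.0},{"translation":[0,0,0],"twist":0,"hand":0.0}]
```

View pics/b7.png

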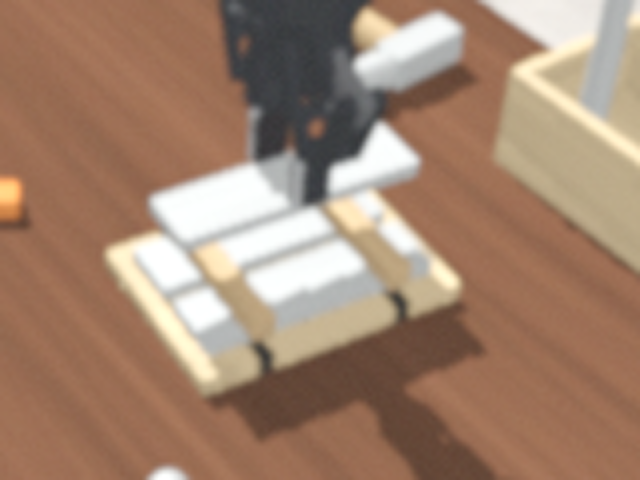

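Call:
{"name": "apply_moves", "arguments": {
  "targets": [
    {"translation": [-0.01,0.01,0.25],"twist": -0.02,"hand": 0},
    {"translation": [0,0,0.03],"twist": 0,"hand": 0},
    {"translation": [0,0,0.02],"twist": 0,"hand": 0},
    {"translation": [0,0,0],"twist": 0,"hand": 0}
  ]
}}

```text
time: 24.7
tool_pos: [0.6517, 0.0053, 0.0677]
tool_rot: [0.0, 0.055, 0.998, -0.0]
contact_force: [0.6, -0.9, -4.3]
gripper_width: 0.434
grasp_force: 61.5
```

Call:
{"name": "apply_moves", "arguments": {
  "targets": [
    {"translation": [0,0,0.02],"twist": 0,"hand": 0},
    {"translation": [0,0,0],"twist": 0,"hand": 0}
  ]
}}

```text
time: 24.9
tool_pos: [0.6519, 0.0053, 0.066]
tool_rot: [0.001, 0.055, 0.998, -0.0]
contact_force: [1.0, -0.8, -4.0]
gripper_width: 0.433
grasp_force: 61.5
```

Call:
{"name": "apply_moves", "arguments": {
  "targets": [
    {"translation": [0,0,0.01],"twist": 0,"hand": 0},
    {"translation": [0,0,0],"twist": 0,"hand": 0}
  ]
}}

```text
time: 25.1
tool_pos: [0.6519, 0.0053, 0.0649]
tool_rot: [0.001, 0.055, 0.998, -0.0]
contact_force: [0.1, -0.5, -3.4]
gripper_width: 0.434
grasp_force: 61.6
```

Call:
{"name": "apply_moves", "arguments": {
  "targets": [
    {"translation": [0,0,0.01],"twist": 0,"hand": 0},
    {"translation": [0,0,0],"twist": 0,"hand": 0}
  ]
}}

```text
time: 25.3
tool_pos: [0.652, 0.0053, 0.0647]
tool_rot: [0.0, 0.055, 0.998, -0.0]
contact_force: [-3.1, -0.2, 5.0]
gripper_width: 0.429
grasp_force: 62.7
```

Call:
{"name": "apply_moves", "arguments": {
  "targets": [
    {"translation": [0,0,0],"twist": 0,"hand": 0.65},
    {"translation": [0,0,0],"twist": 0,"hand": 0.65},
    {"translation": [0,0,0],"twist": 0,"hand": 0.65},
    {"translation": [0,0,0],"twist": 0,"hand": 0.65},
    {"translation": [0,0,-0.2],"twist": 0,"hand": 0.65},
    {"translation": [0,0,-0.3],"twist": 0,"hand": 0.65},
    {"translation": [0,0,-0.1],"twist": 0,"hand": 0.65}
  ]
}}

```text
time: 26.0
tool_pos: [0.6534, 0.0051, 0.1268]
tool_rot: [0.003, 0.055, 0.998, -0.0]
contact_force: [1.1, -0.4, 0.5]
gripper_width: 0.648
grasp_force: 0.0
```

```bash
python3 plan.py .4522,-.1123,.12,1.836,.6,2
```

```text
t 26.0 p [0.6534 0.0051 0.1268] yaw 1.461 q1,q6 [-0.11 -1.57] w 0.648
[{"translation":[0.37,-0.28,0.01],"twist":-0.75,"hand":0.6},{"translation":[0.4,-0.25,0.01],"twist":-0.75,"hand":0.6},{"translation":[0.41,-0.22,0.02],"twist":-0.75,"hand":0.6},{"translation":[0.43,-0.18,0.01],"twist":-0.75,"hand":0.6},{"translation":[0.44,-0.16,0.02],"twist":-0.75,"hand":0.6},{"translation":[0,0,0],"twist":0,"hand":0.6},{"translation":[0,0,0],"twist":0,"hand":0.6}]
```

Call:
{"name": "apply_moves", "arguments": {
  "targets": [
    {"translation": [0.37,-0.28,0.01],"twist": -0.75,"hand": 0.6},
    {"translation": [0.4,-0.25,0.01],"twist": -0.75,"hand": 0.6},
    {"translation": [0.41,-0.22,0.02],"twist": -0.75,"hand": 0.6},
    {"translation": [0.43,-0.18,0.01],"twist": -0.75,"hand": 0.6},
    {"translation": [0.44,-0.16,0.02],"twist": -0.75,"hand": 0.6},
    {"translation": [0,0,0],"twist": 0,"hand": 0.6},
    {"translation": [0,0,0],"twist": 0,"hand": 0.6},
    {"translation": [0,0,0],"twist": 0,"hand": 0.6}
  ]
}}

```text
time: 26.8
tool_pos: [0.4508, -0.1125, 0.1167]
tool_rot: [0.001, -0.132, 0.991, -0.0]
contact_force: [0.1, 0.2, 0.3]
gripper_width: 0.601
grasp_force: 0.0
```

```bash
python3 plan.py .4522,-.1123,.04,1.836,.6 .4522,-.1123,.026,1.836,.6
python3 - <<'E'
from h import *
f=grab_frame("top");g=grab_frame("side"); cv2.imwrite("pics/b8.png",np.hstack([cv2.resize(f[100:210,270:380,::-1],(400,400),interpolation=2),cv2.resize(g[150:290,270:410,::-1],(400,400),interpolation=2)]))
E
```

```text
t 26.8 p [ 0.4508 -0.1125  0.1167] yaw 1.836 q1,q6 [-0.41 -2.24] w 0.601
[{"translation":[-0.01,0.0,0.38],"twist":0.0,"hand":0.6},{"translation":[0.0,0.0,0.39],"twist":0.0,"hand":0.6},{"translation":[0.0,0.0,0.14],"twist":0.0,"hand":0.6}]
```

View pics/b8.png

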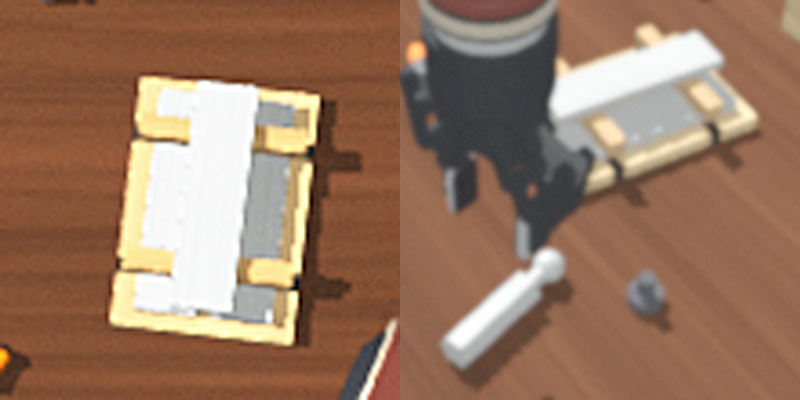

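Call:
{"name": "apply_moves", "arguments": {
  "targets": [
    {"translation": [-0.01,0,0.38],"twist": 0,"hand": 0.6},
    {"translation": [0,0,0.38],"twist": 0,"hand": 0.6},
    {"translation": [0,0,0.12],"twist": 0,"hand": 0.6},
    {"translation": [0,0,0],"twist": 0,"hand": 0.6},
    {"translation": [0,0,0],"twist": 0,"hand": 0},
    {"translation": [0,0,0],"twist": 0,"hand": 0},
    {"translation": [0,0,0],"twist": 0,"hand": 0},
    {"translation": [0,0,0],"twist": 0,"hand": 0}
  ]
}}

```text
time: 27.7
tool_pos: [0.4528, -0.1129, 0.0308]
tool_rot: [0.002, -0.132, 0.991, -0.001]
contact_force: [-1.2, 1.0, 6.2]
gripper_width: 0.256
grasp_force: 58.9
```

Call:
{"name": "apply_moves", "arguments": {
  "targets": [
    {"translation": [0,0,0],"twist": 0,"hand": 0},
    {"translation": [0,0,0],"twist": 0,"hand": 0}
  ]
}}

```text
time: 27.9
tool_pos: [0.4528, -0.1129, 0.0307]
tool_rot: [0.002, -0.132, 0.991, -0.001]
contact_force: [-0.4, 2.0, 6.9]
gripper_width: 0.26
grasp_force: 58.9
```

Call:
{"name": "apply_moves", "arguments": {
  "targets": [
    {"translation": [0,0,-0.2],"twist": 0,"hand": 0},
    {"translation": [0,0,-0.4],"twist": 0,"hand": 0},
    {"translation": [0,0,-0.3],"twist": 0,"hand": 0},
    {"translation": [0,0,0],"twist": 0,"hand": 0}
  ]
}}

```text
time: 28.3
tool_pos: [0.4541, -0.1137, 0.1237]
tool_rot: [0.005, -0.132, 0.991, -0.003]
contact_force: [1.3, 0.7, -2.5]
gripper_width: 0.252
grasp_force: 60.0
```

```bash
python3 -c "
import numpy as np
y=3.06;R=np.array([[np.cos(y),-np.sin(y)],[np.sin(y),np.cos(y)]])
print(np.array([.432,-.3225])+R@[.007,-.015])"
python3 - <<'E'
from h import *
g=grab_frame("side"); cv2.imwrite("pics/b9.png",cv2.resize(g[160:310,240:400,::-1],None,fx=3,fy=3,interpolation=2))
E
```

```text
[ 0.42624582 -0.30697939]
```

View pics/b9.png

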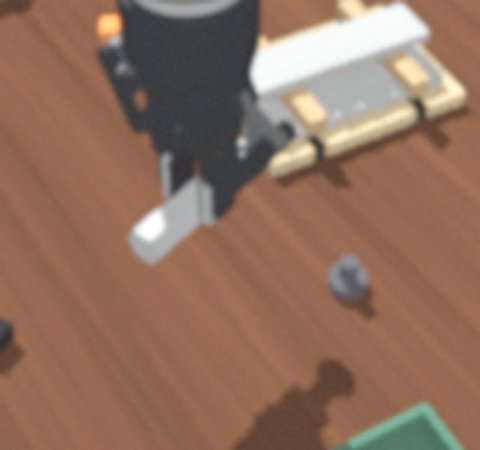

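```bash
python3 plan.py .4262,-.307,.12,1.489,0,2
```

```text
t 28.35 p [ 0.4524 -0.113   0.1208] yaw 1.836 q1,q6 [-0.4  -2.24] w 0.26
[{"translation":[0.15,-0.36,0.0],"twist":0.69,"hand":0.0},{"translation":[0.13,-0.37,0.0],"twist":0.7,"hand":0.0},{"translation":[0.1,-0.38,0.0],"twist":0.69,"hand":0.0},{"translation":[0.07,-0.38,0.0],"twist":0.7,"hand":0.0},{"translation":[0.05,-0.39,0.01],"twist":0.69,"hand":0.0},{"translation":[0,0,0],"twist":0,"hand":0.0},{"translation":[0,0,0],"twist":0,"hand":0.0}]
```

Call:
{"name": "apply_moves", "arguments": {
  "targets": [
    {"translation": [0.15,-0.36,0],"twist": 0.69,"hand": 0},
    {"translation": [0.13,-0.37,0],"twist": 0.7,"hand": 0},
    {"translation": [0.1,-0.38,0],"twist": 0.69,"hand": 0},
    {"translation": [0.07,-0.38,0],"twist": 0.7,"hand": 0},
    {"translation": [0.05,-0.39,0],"twist": 0.69,"hand": 0},
    {"translation": [0,0,0],"twist": 0,"hand": 0},
    {"translation": [0,0,0],"twist": 0,"hand": 0},
    {"translation": [0,0,0],"twist": 0,"hand": 0}
  ]
}}

```text
time: 29.15
tool_pos: [0.424, -0.3045, 0.1164]
tool_rot: [-0.001, 0.04, 0.999, 0.001]
contact_force: [0.8, -0.3, -2.8]
gripper_width: 0.266
grasp_force: 60.3
```

```bash
python3 plan.py .4262,-.307,.055,1.489,0 .4262,-.307,.041,1.489,0
```

```text
t 29.15 p [ 0.424  -0.3045  0.1164] yaw 1.49 q1,q6 [-0.77 -2.26] w 0.266
[{"translation":[-0.01,-0.01,0.31],"twist":0.0,"hand":0.0},{"translation":[-0.01,-0.01,0.3],"twist":0.01,"hand":0.0},{"translation":[0.0,0.0,0.14],"twist":0.0,"hand":0.0}]
```

Call:
{"name": "apply_moves", "arguments": {
  "targets": [
    {"translation": [-0.01,-0.01,0.3],"twist": 0,"hand": 0},
    {"translation": [-0.01,-0.01,0.3],"twist": 0,"hand": 0},
    {"translation": [0,0,0.1],"twist": 0,"hand": 0},
    {"translation": [0,0,0.04],"twist": 0,"hand": 0},
    {"translation": [0,0,0],"twist": 0,"hand": 0},
    {"translation": [0,0,0],"twist": 0,"hand": 0}
  ]
}}

```text
time: 29.75
tool_pos: [0.4276, -0.3087, 0.0458]
tool_rot: [0.001, 0.041, 0.999, -0.001]
contact_force: [-0.6, -0.6, -2.5]
gripper_width: 0.259
grasp_force: 60.3
```

Call:
{"name": "apply_moves", "arguments": {
  "targets": [
    {"translation": [0,0,0.02],"twist": 0,"hand": 0},
    {"translation": [0,0,0.01],"twist": 0,"hand": 0},
    {"translation": [0,0,0],"twist": 0,"hand": 0}
  ]
}}

```text
time: 30.05
tool_pos: [0.4268, -0.3083, 0.0417]
tool_rot: [0.0, 0.041, 0.999, -0.0]
contact_force: [-0.9, -0.9, -4.2]
gripper_width: 0.26
grasp_force: 60.3
```

```bash
python3 plan.py; python3 - <<'E'
from h import *
f=grab_frame("top");g=grab_frame("side"); cv2.imwrite("pics/b10.png",np.hstack([cv2.resize(f[195:305,420:530,::-1],(400,400),interpolation=2),cv2.resize(g[270:400,290:440,::-1],(400,347),interpolation=2)[:347].copy() if 0 else cv2.resize(g[270:400,290:440,::-1],(400,400),interpolation=2)]))
E
```

```text
t 30.05 p [ 0.4268 -0.3083  0.0417] yaw 1.489 q1,q6 [-0.77 -2.26] w 0.26
```

View pics/b10.png

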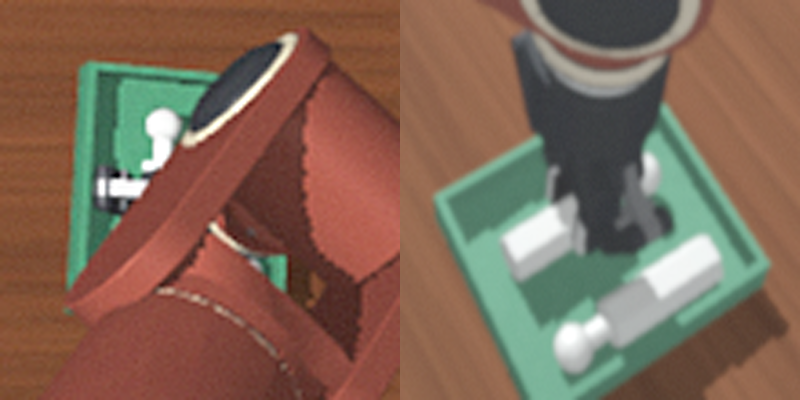

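Call:
{"name": "apply_moves", "arguments": {
  "targets": [
    {"translation": [0,0,0.03],"twist": 0,"hand": 0},
    {"translation": [0,0,0],"twist": 0,"hand": 0}
  ]
}}

```text
time: 30.35
tool_pos: [0.4264, -0.3079, 0.0378]
tool_rot: [-0.0, 0.041, 0.999, 0.0]
contact_force: [0.7, 0.4, -3.0]
gripper_width: 0.26
grasp_force: 60.3
```

Call:
{"name": "apply_moves", "arguments": {
  "targets": [
    {"translation": [0,0,0.02],"twist": 0,"hand": 0},
    {"translation": [0,0,0],"twist": 0,"hand": 0}
  ]
}}

```text
time: 30.55
tool_pos: [0.4265, -0.308, 0.0359]
tool_rot: [-0.0, 0.041, 0.999, 0.0]
contact_force: [-0.4, -0.3, -2.2]
gripper_width: 0.261
grasp_force: 60.3
```

Near contact; a touch lower, release gently with a limited opening, then rise and clear.

Call:
{"name": "apply_moves", "arguments": {
  "targets": [
    {"translation": [0,0,0.01],"twist": 0,"hand": 0},
    {"translation": [0,0,0],"twist": 0,"hand": 0}
  ]
}}

```text
time: 30.75
tool_pos: [0.4268, -0.3083, 0.0358]
tool_rot: [0.0, 0.041, 0.999, -0.0]
contact_force: [-1.6, 1.1, 1.7]
gripper_width: 0.259
grasp_force: 60.7
```

Call:
{"name": "apply_moves", "arguments": {
  "targets": [
    {"translation": [0,0,0],"twist": 0,"hand": 0.45},
    {"translation": [0,0,0],"twist": 0,"hand": 0.45},
    {"translation": [0,0,0],"twist": 0,"hand": 0.45},
    {"translation": [0,0,-0.2],"twist": 0,"hand": 0.45},
    {"translation": [0,0,-0.4],"twist": 0,"hand": 0.45},
    {"translation": [0,0,-0.5],"twist": 0,"hand": 0.45},
    {"translation": [0,0,-0.5],"twist": 0,"hand": 0.45},
    {"translation": [0,0,0],"twist": 0,"hand": 0.45}
  ]
}}

```text
time: 31.55
tool_pos: [0.4302, -0.3115, 0.205]
tool_rot: [0.006, 0.041, 0.999, -0.006]
contact_force: [1.1, -0.8, 1.1]
gripper_width: 0.45
grasp_force: 0.0
```

```bash
python3 plan.py .3,-.48,.25,1.489,.45,2
```

```text
t 31.55 p [ 0.4302 -0.3115  0.205 ] yaw 1.489 q1,q6 [-0.77 -2.26] w 0.45
[{"translation":[0.23,-0.36,-0.09],"twist":0.0,"hand":0.45},{"translation":[0.23,-0.36,-0.09],"twist":0.0,"hand":0.45},{"translation":[0.23,-0.36,-0.09],"twist":0.0,"hand":0.45},{"translation":[0.24,-0.35,-0.09],"twist":0.0,"hand":0.45},{"translation":[0.23,-0.36,-0.09],"twist":0.0,"hand":0.45},{"translation":[0,0,0],"twist":0,"hand":0.45},{"translation":[0,0,0],"twist":0,"hand":0.45}]
```

Call:
{"name": "apply_moves", "arguments": {
  "targets": [
    {"translation": [0.23,-0.36,-0.09],"twist": 0,"hand": 0.45},
    {"translation": [0.23,-0.36,-0.09],"twist": 0,"hand": 0.45},
    {"translation": [0.23,-0.36,-0.09],"twist": 0,"hand": 0.45},
    {"translation": [0.23,-0.36,-0.09],"twist": 0,"hand": 0.45},
    {"translation": [0.23,-0.36,-0.09],"twist": 0,"hand": 0.45},
    {"translation": [0,0,0],"twist": 0,"hand": 0.45},
    {"translation": [0,0,0],"twist": 0,"hand": 0.45},
    {"translation": [0,0,0],"twist": 0,"hand": 0.45}
  ]
}}

```text
time: 32.35
tool_pos: [0.2977, -0.4774, 0.2395]
tool_rot: [-0.0, 0.041, 0.999, 0.001]
contact_force: [0.1, -0.1, -0.3]
gripper_width: 0.452
grasp_force: 0.0
```

```bash
python3 - <<'E'
from h import *
f=grab_frame("top");g=grab_frame("side"); cv2.imwrite("pics/top11.png",np.vstack([cv2.resize(f[100:300,140:540,::-1],(600,300)),cv2.resize(g[100:400,150:450,::-1],(300,300)).repeat(2,1)[:, ::1]]))
for q,n,p,z,y in[("bar","bar",(.65,.005),.037,[-.11]),("punch","punch",(.433,-.307),.005,[-.08])]:
    for c in("top","side"):
        m=regs(c,q,p,.05,z+.005)
        if m is not None: print(q,c,*fit({c:m},n,p,z,y))
cv2.imwrite("pics/top11.png",np.hstack([cv2.resize(f[190:300,140:240,::-1],(260,286)),cv2.resize(f[190:300,425:525,::-1],(260,286)),cv2.resize(g[150:220,290:410,::-1],(280,286))]))
E
```

```text
bar top [ 0.6503  0.0043 -0.1012] 0.896
punch top [ 0.4322 -0.3103 -0.0766] 0.864
```

View pics/top11.png

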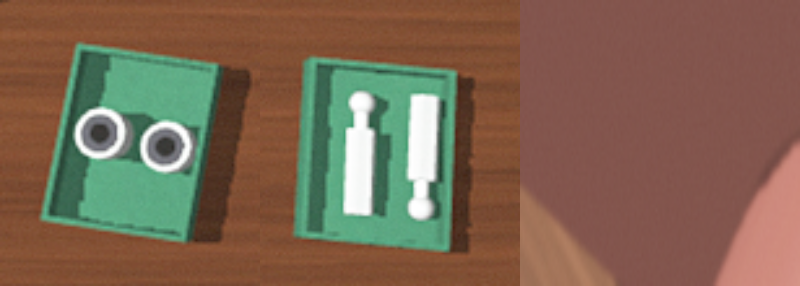

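Both trays are right: the loose die lies hollow up beside the fixed one, the loose punch lies flat and parallel to the fixed one, and the bar fit puts it centred on the rack.

```bash
python3 -c "
from plant import *
print(job_done())"
```

```text
the job is handed in; nothing more can be done
None
```

The job is handed in at about 33 s of the 122 s allowed: the last pictures and pose fits show the punch and die lying in their trays, a stick over each mark and the bar centred on both, but no verdict was returned.

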